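# Clear the seam gutter of a capsule filler with a seam pick

## Robot

A 6-joint arm with a two-finger parallel gripper is mounted at the origin on the work surface. World frame = base frame: x ahead of the robot, y to its left, z up, the work surface at z = 0. Lengths are in mm, angles in rad, forces in N, time in s.
With the tool pointing down it reaches from about 275 to 750 mm from the base axis. Payload 10.2 kg.
Tool frame: the origin (TCP) lies at the very end of the fingers, on their centre line; the grasp point (between the pads) lies behind it (ctrl.grasp_offset is the z of the grasp point in the tool frame, in mm); z points along the fingers, y is the direction in which the jaws open and shut (so a half turn about z gives the same grasp; the last joint's range is limited). The gripper opens to 85 mm and grips with 20 to 120 N. Pads are 22 mm wide; open, the fingers measure 114 mm over their backs; the gripper's body (76 mm by 85 mm) begins 54 mm behind the grasp point. The pads swing forward as they close: fully open they stand 13 mm farther back than shut.
Start: joints at [-1.551, 0.313, 1.498, -0, 1.331, -0.223], TCP at [126.208, -509.61, 231.294] pointing down, gripper open.
Joint ranges: [-2.94, 2.94], [-0.97, 2.17], [0.19, 2.56], [-1.23, 4.37], [0.02, 3.11], [-2.88, 2.88]. Speed limits (rad/s): [2.39, 2.39, 3.01, 3.14, 3.14, 3.14].

## Interface

Orientations are given as a unit quaternion [w, x, y, z].
In Python, from rig import ctrl, capture, job gives the robot as it stands. The module is installed in compiled form; this text tells all that it offers.
- The arm moves only by the tool move_arm, never from a script. Its argument "series" is a list of rows, each a list of 7 numbers: the turn, a rotation vector about the tool's x, y, z in rad, then the shift along the tool's x, y, z in cm, then the opening, from 0 (shut) to 1 (fully open). A call has 1 to 5 rows; each row is the pose to reach, as a shift and turn from the pose measured when the call began, along the tool's axes at that moment; what a row does not reach only later rows make up. A row lasts 1/12 s, in which the tool goes at most 41.7 mm and 7.16 degrees, less where a joint would pass 70% of its speed; a pose out of reach is approached as far as the arm can. A call with a gripper value outside its range is refused whole. The fingers move at their own pace and stop on an object; "grip_force" is the grip in N (left out, the last holds). Time passes only in rows, so rows that repeat a pose let the fingers close. It gives the time, the measured TCP pose, the force and the opening at its end, in the units of the state.
- ctrl.sense(): the state, without advancing time (a new reading comes with each control period).
- capture(name): name is "scene" or "top" or "wrist"; returns a dict with "frame" (384x512x3 uint8, red, green, blue), "mtx" (3x3 intrinsics, pixels), "R" (3x3) and "t" (3): a world point X has camera coordinates R X + t. Camera axes: x right, y down, z forward; pixel columns grow to the right and rows downward; lengths in mm; the calibration is good to about 2 mm. A picture is of the moment at which its call begins. There is no depth.
- job.finish_job(): hands the job in, once; it reports no verdict.
The state is a dict: "time_s": time; "joints": joint angles; "dq": joint speeds; "tau": joint torques, N m; "eef_pos": TCP position; "ee_rot": TCP orientation; "force": force on the tool from outside, world axes, zero at the start; "wrist_torque": the same for the moment, N m; "grip_width": opening from 0.0 (shut) to 1.0 (fully open).
Only numpy, scipy, OpenCV 4.12 (cv2) and the standard library are available. Lean on these libraries where they do the work, as an engineer would, in place of code of your own. Each camera call takes 0.05 s, during which the arm holds its last target.

## Task

Lift the tamper off the capsule filler and set it upright in the middle of the parking tray. Then take the seam pick from its rack and run its tip gently and slowly (about 4 cm per second) down in the U-shaped seam gutter, from the front end of the left run, round the rear under the guard, to the front end of the right run, without lifting it out on the way. Finally lay the pick fully home in its rack as it was, and leave everything else on the bench where it stands.

Things in the scene. Friction and masses are not known exactly. Their poses are not given: they have to be found in the camera images.
- filler: Fixed steel capsule filler on rubber feet, plate 200 (x) x 240 (y) mm, top 92 mm above the bench. Origin on the bench under its centre; +x is its rear (away from the arm), +y its left. In the top a U-shaped seam gutter, 18 mm wide, 10 mm deep, square corners; centre line in mm (-30, 75) to (60, 75) to (60, -75) to (10, -75), its ends cut 14 mm beyond the first and last point.
- guard_edge (a point): Middle of the front edge bar (8 mm round, steel, along y) of the clear plastic guard that roofs the gutter's rear run: 40 mm behind the filler's origin, 166 mm above the bench, 20 mm in front of the rear run. Guard: 236 mm wide (y), from this bar 60 mm to the rear, 164 to 169 mm above the bench, on two 12 mm posts at its rear corners. The pick must lean some 30 to 35 degrees, handle to the front, to pass.
- tamper_grip (a point): Centre of the tamper's grip bar. Loose steel tamper, 0.25 to 0.5 kg: foot 110 (x) x 64 (y) x 18 mm, pins under it; bridge handle: a 12 mm square bar, 94 mm long along x, its centre 76 mm above the underside, on legs at x = +-42, 52 mm clear under it. At first it stands on the filler's plate across the left run of the gutter. z up.
- tamper_foot (a point): Centre of the tamper's underside, 76 mm below tamper_grip; same axes.
- tray_mid (a point): Centre of the inner floor of the parking tray, 5 mm above the bench: a shallow fixed aluminium tray 200 (x) x 160 (y) mm outside, rim 14 mm high and 5 mm thick. z up. Left or right of the filler.
- pick_mid (a point): Centre of the handle of the loose seam pick, 140 mm long, 70 g: grey handle 18 x 18 x 70 mm, then a steel shaft, 10 mm round for 50 mm and 6 mm round for the last 20 mm. z runs along it from tip to handle: the tip is 105 mm along -z, the handle's end 35 mm along +z; x, y square to its flats. At first it leans in its rack, its y along the rack's y.
- pick_tip (a point): The pick's tip (end of the shaft); same axes as pick_mid.
- rack: Fixed pick rack left or right of the filler: base 170 x 100 x 12 mm, origin under it, z up. In its slanted open cradle the pick leans 30 degrees from vertical, tip to +x, handle up to -x. It lifts out square to itself (to +x and up). Cheeks 24 mm apart flank the shaft, 10 to 50 mm from the tip, 3 mm over its axis; a rest 10 mm wide is under the handle, 69 to 77 mm from the tip; handle sides free.
- rack_home (a point): Where the handle's centre (pick_mid) lies when the pick is home in the rack: 2.5 mm to +x of the rack's origin, 121 mm above the bench. Axes of the rack.
- rack_stop (a point): Where the pick's tip lies when it is home, on the stop: 55 mm to +x of the rack's origin, 30 mm above the bench. Axes of the rack.
- seam1 (a point): Point on the gutter's centre line, at the height of the plate's top (10 mm above the gutter's floor): front end of the left run (start), (-30, 75) mm in the filler's frame. Axes of the filler.
- seam2 (a point): Point on the gutter's centre line, at the height of the plate's top (10 mm above the gutter's floor): half-way along the left run, (15, 75) mm in the filler's frame. Axes of the filler.
- seam3 (a point): Point on the gutter's centre line, at the height of the plate's top (10 mm above the gutter's floor): rear left corner, (60, 75) mm in the filler's frame. Axes of the filler.
- seam4 (a point): Point on the gutter's centre line, at the height of the plate's top (10 mm above the gutter's floor): rear run, one third along, (60, 25) mm in the filler's frame. Axes of the filler.
- seam5 (a point): Point on the gutter's centre line, at the height of the plate's top (10 mm above the gutter's floor): rear run, two thirds along, (60, -25) mm in the filler's frame. Axes of the filler.
- seam6 (a point): Point on the gutter's centre line, at the height of the plate's top (10 mm above the gutter's floor): rear right corner, (60, -75) mm in the filler's frame. Axes of the filler.
- seam7 (a point): Point on the gutter's centre line, at the height of the plate's top (10 mm above the gutter's floor): front end of the right run (finish), (10, -75) mm in the filler's frame. Axes of the filler.
- jar1: Loose glass jar with a brass lid, 86 mm across, 120 mm high; a bystander, not to be disturbed. Origin under its centre.
- jar2: Loose amber jar with a brass lid, 72 mm across, 120 mm high; a bystander, not to be disturbed. Origin under its centre.
- mug: Loose white mug, 80 mm across, 90 mm high; a bystander, not to be disturbed. Origin under its centre.
- spoon: Loose steel spoon lying on the bench; a bystander, not to be disturbed. Origin under its centre (at mid-length).
- tub: Loose white tub, 60 mm across, 70 mm high; a bystander, not to be disturbed. Origin under its centre.
- can: Loose can, 68 mm across, 100 mm high; a bystander, not to be disturbed. Origin under its centre.
Things that resemble listed ones, but are neither listed nor needed, are in the scene too. Leave any blue look-alike of the part that bears tamper_grip alone.

How it is judged:
By the outcome, as a careful person would: the job done as asked, in the order asked, and still so for the second after the job is handed in, with the robot touching nothing.
It also fails if it takes over 72 s, if anything falls off the work surface, if the arm or the gripper's body presses on something with over 40 N, if the wrist force passes 120 N, or if a joint passes its speed limit or range.

## Working session

There is one attempt and no reset: what is moved stays moved. The work goes in short steps, Python scripts to look and compute and a tool call to move; the robot and the scene stay as the last step left them, time stands still between calls to the robot, and variables do not carry over. Pictures are saved under pics/ and viewed, and the job is handed in when it is done.

Besides the shell and the picture viewer there is one more tool, called after "Request:" in YAML: its name, and indented under it one key for each argument. move_arm: Moves the arm, as the interface text tells. Its arguments: {"type":"object","properties":{"series":{"type":"array","items":{"type":"array","items":{"type":"number"}}},"grip_force":{"type":"number"}},"required":["series"]}

```bash
mkdir -p pics; ls; python3 - <<'E'
from rig import ctrl, capture, job
import cv2,numpy as np
s=ctrl.sense();print(s);print(ctrl.grasp_offset)
for n in ["scene","top","wrist"]:
    c=capture(n);cv2.imwrite(f"pics/{n}0.png",c["frame"][:,:,::-1]);print(n,c["mtx"].tolist(),c["R"].tolist(),c["t"].tolist())
E
```

```text
pics
{'time_s': 0.0, 'joints': array([-1.55143859e+00,  3.13461532e-01,  1.49844302e+00, -2.37104813e-05,
        1.33101907e+00, -2.23434907e-01]), 'dq': array([ 0.00152442,  0.00015336, -0.00065889, -0.00176958,  0.00056703,
        0.00021727]), 'tau': array([ 3.89891080e-03, -4.12270260e+01, -2.59735912e+01,  2.81105980e-05,
        4.24543963e-03,  8.22583047e-06]), 'eef_pos': array([ 126.17679693, -509.33907971,  230.72694628]), 'ee_rot': array([-6.63198280e-04,  9.92639949e-01,  1.21101147e-01,  5.63332591e-05]), 'force': array([-0.30556541, -0.91944658,  0.29378266]), 'wrist_torque': array([-0.01898358, -0.03329264,  0.02375638]), 'grip_width': 1.0000816696945567}
-18.700000000000003
scene [[431.82064373483183, 0.0, 256.02473174958885], [0.0, 431.82064373483183, 194.54654815043236], [0.0, 0.0, 1.0]] [[-0.8020587296383994, 0.5971447630800533, -0.010951079257492913], [0.3378786271865397, 0.43855151601926456, -0.8327728388268579], [-0.49248332713034676, -0.671632860812566, -0.5535065246005256]] [452.0198404179448, -86.35338530543854, 1755.3238625547617]
top [[449.33665143684425, 0.0, 257.880685731305], [0.0, 449.33665143684425, 181.97584908815494], [0.0, 0.0, 1.0]] [[0.004199638620022822, -0.9999454700057946, -0.009561383286528318], [-0.9980547173423657, -0.003596562584726482, -0.06224022757208332], [0.062202445499447916, 0.009804170156868769, -0.9980153976875424]] [19.54310608542942, 549.0879362107482, 1735.3192513966976]
wrist [[304.8809549834081, 0.0, 254.02738568074074], [0.0, 304.8809549834081, 196.74075452136094], [0.0, 0.0, 1.0]] [[0.2412362234470177, -0.9704660953286944, -0.0008014452569914071], [-0.9319389732126007, -0.23188946482387857, 0.2787777363979071], [-0.27073018801837806, -0.06650439023985258, -0.9603553151695268]] [-523.1634479024929, -36.042555932872276, 378.48930737332756]
```

View pics/scene0.png

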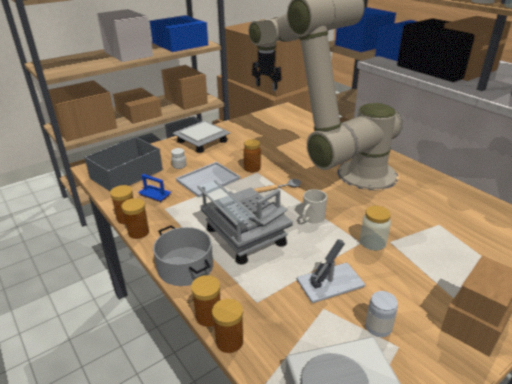

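View pics/top0.png

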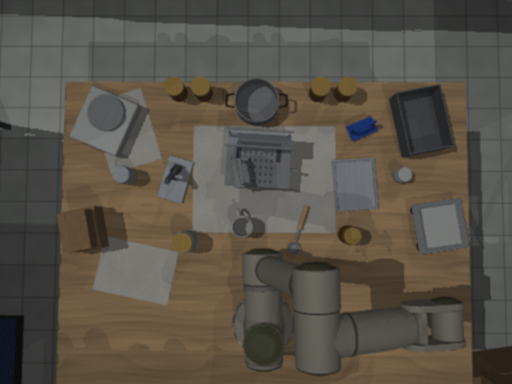

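View pics/wrist0.png

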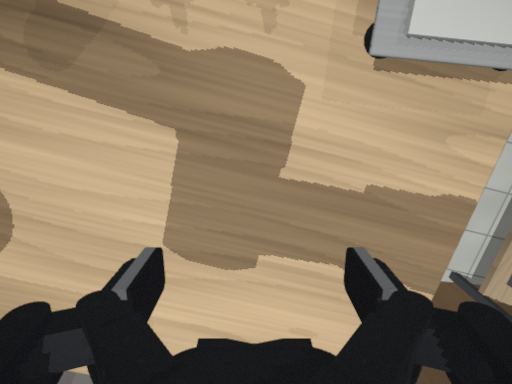

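The rack is at top-view (176,178), left of the filler at (258,160). The tray is at (355,185), to its right. There is a blue look-alike at (362,128) that I'll leave alone. Next I'll enlarge these areas.

```bash
cat > h.py <<'E'
from rig import ctrl, capture, job
import cv2,numpy as np
from scipy.spatial.transform import Rotation as Ro
from scipy.optimize import least_squares
def proj(c,X):
    X=np.atleast_2d(X); p=(c["R"]@X.T).T+c["t"]; q=(c["mtx"]@p.T).T; return q[:,:2]/q[:,2:]
def ray(c,uv):
    d=c["R"].T@np.linalg.inv(c["mtx"])@np.array([uv[0],uv[1],1.]); o=-c["R"].T@c["t"]; return o,d
def onz(c,uv,z):
    o,d=ray(c,uv); return o+d*(z-o[2])/d[2]
def crop(c,x0,y0,x1,y1,k,fn,im=None):
    f=c["frame"] if im is None else im
    s=cv2.resize(f[y0:y1,x0:x1],None,fx=k,fy=k,interpolation=cv2.INTER_CUBIC); cv2.imwrite(fn,s[:,:,::-1]); 
def Rq(q): return Ro.from_quat([q[1],q[2],q[3],q[0]])
def tool(): 
    s=ctrl.sense(); return s["eef_pos"],Rq(s["ee_rot"]),s
E
python3 - <<'E'
from h import *
c=capture("top");crop(c,150,110,390,220,3.3,"pics/top_c.png")
c=capture("scene");crop(c,170,130,380,310,3.2,"pics/sc_c.png")
E
```

```text
(no output)
```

View pics/top_c.png

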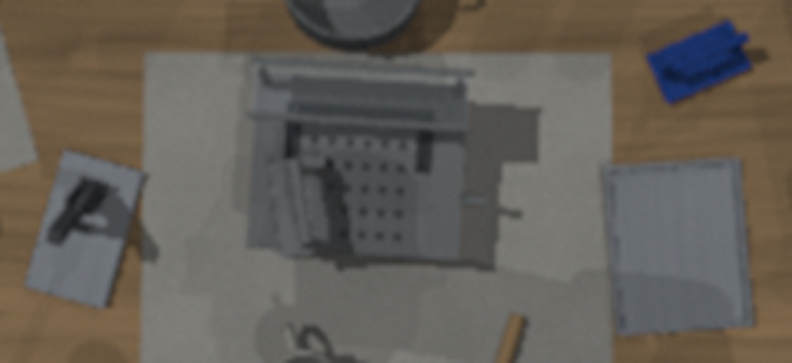

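View pics/sc_c.png

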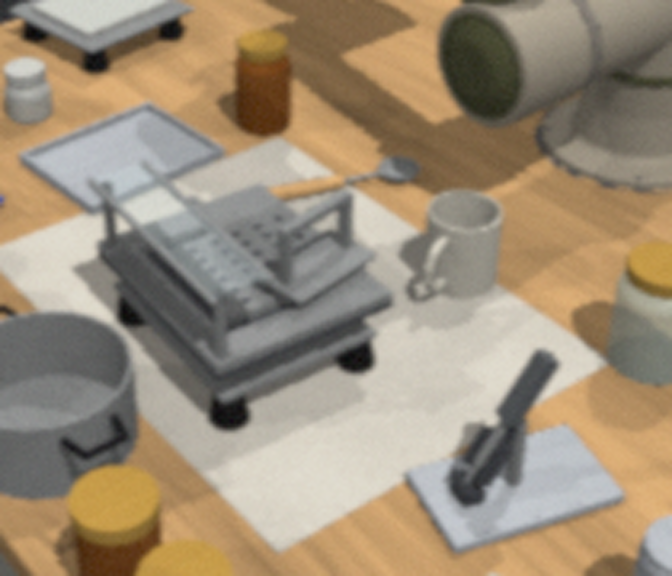

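```bash
python3 - <<'E'
from h import *
T=capture("top");S=capture("scene");W=capture("wrist")
p,R,s=tool()
print("cam wrist world",-W["R"].T@W["t"],"in tool",R.inv().apply(-W["R"].T@W["t"]-p)); print("tool R",R.as_matrix().round(3)); print("cam in tool", (W["R"]@R.as_matrix()).round(3))
cv=lambda u,v:(u/3.3+150,v/3.3+110)
for n,u,v,z in [("fill FL",247,246,92),("fill FR",463,258,92),("fill RR",470,75,92),("fill RL",255,62,92),("tray FL",618,333,14),("tray FR",752,324,14),("tray RR",740,160,14),("tray RL",604,167,14),
  ("rack1",62,152,12),("rack2",145,176,12),("rack3",108,305,12),("rack4",27,285,12),("grip a",318,165,168),("grip b",300,240,168),("pick top",100,185,150),("pick tip",58,235,30)]:
    print(n,onz(T,cv(u,v),z).round(0))
for n,u,v,z in [("jarglass",183,242,120),("mug",242,228,90),("amber near",351,236,120),("tub",403,174,70),("spoon",299,228,5),("can",124,174,100)]: print(n,onz(T,(u,v),z).round(0))
E
```

```text
cam wrist world [ 195.08653461 -490.9566406   373.47006481] in tool [  71.34327283   -1.53965583 -142.25778525]
tool R [[ 0.971  0.24   0.   ]
 [ 0.24  -0.971  0.   ]
 [ 0.    -0.    -1.   ]]
cam in tool [[ 0.001  1.    -0.   ]
 [-0.96   0.001 -0.279]
 [-0.279  0.     0.96 ]]
fill FL [534. 144.  92.]
fill FR [ 522. -100.   92.]
fill RR [ 730. -108.   92.]
fill RL [744. 137.  92.]
tray FL [ 438. -287.   14.]
tray FR [ 449. -445.   14.]
tray RR [ 643. -433.   14.]
tray RL [ 634. -272.   14.]
rack1 [650. 373.  12.]
rack2 [622. 273.  12.]
rack3 [468. 315.  12.]
rack4 [492. 412.  12.]
grip a [618.  62. 168.]
grip b [537.  81. 168.]
pick top [597. 301. 150.]
pick tip [550. 372.  30.]
jarglass [322. 293. 120.]
mug [373.  79.  90.]
amber near [ 347. -319.  120.]
tub [ 578. -527.   70.]
spoon [ 371. -139.    5.]
can [572. 520. 100.]
```

```bash
cat >> h.py <<'E'
def rel(P,Rm):
    """target TCP pos (mm) & rotation -> row (rotvec, cm) from now"""
    p,R,s=tool(); d=R.inv().apply(np.array(P,float)-p)/10; rv=(R.inv()*Rm).as_rotvec()
    print("t",round(s["time_s"],2),"p",p.round(1),"F",s["force"].round(1),"g",round(s["grip_width"],3),"j",s["joints"].round(2)); print("  row",[round(float(x),3) for x in rv],[round(float(x),2) for x in d]); return rv,d
def down(yaw,lean=0):
    """tool x toward yaw (world), tool z down; lean: tool z tilted toward tool x by lean"""
    cx=np.array([np.cos(yaw),np.sin(yaw),0]);z=np.array([0,0,-1.]);y=np.cross(z,cx)
    M=np.stack([cx,y,z],1); return Ro.from_matrix(M)*Ro.from_rotvec([0,lean,0])
E
python3 -c "
from h import *
rel([630,20,310],down(0))"
```

```text
t 0.4 p [ 126.2 -509.6  231.2] F [-0.5  0.1 -0.9] g 1.003 j [-1.55  0.31  1.5   0.    1.33 -0.22]
  row [-0.0, -0.0, 0.243] [61.63, -39.29, -7.87]
```

Request:
move_arm:
  series:
    - [0, 0, 0.1, 30, -19, -7.9, 1]
    - [0, 0, 0.243, 61.6, -39.3, -7.9, 1]
    - [0, 0, 0.243, 61.6, -39.3, -7.9, 1]
    - [0, 0, 0.243, 61.6, -39.3, -7.9, 1]
    - [0, 0, 0.243, 61.6, -39.3, -7.9, 1]

```text
time_s: 0.82
eef_pos: [268.3, -359.6, 257.3]
ee_rot: [0.0, 1.0, -0.0, 0.0]
force: [0.8, -1.3, -0.2]
grip_width: 0.996
```

```bash
python3 -c "
from h import *
rel([630,20,310],down(0))"
```

```text
t 0.82 p [ 268.3 -359.6  257.3] F [ 0.8 -1.3 -0.2] g 0.996 j [-1.19  0.12  1.67  0.    1.35  0.38]
  row [0.0, -0.0, -0.001] [36.13, -38.0, -5.27]
```

Request:
move_arm:
  series:
    - [0, 0, 0, 36.2, -38, -5.3, 1]
    - [0, 0, 0, 36.2, -38, -5.3, 1]
    - [0, 0, 0, 36.2, -38, -5.3, 1]
    - [0, 0, 0, 36.2, -38, -5.3, 1]
    - [0, 0, 0, 36.2, -38, -5.3, 1]

```text
time_s: 1.23
eef_pos: [411.5, -209.3, 278.4]
ee_rot: [0.0, 1.0, -0.001, 0.0]
force: [0.8, -0.8, 1.0]
grip_width: 1.0
```

```bash
python3 -c "
from h import *
rel([630,20,310],down(0))"
```

```text
t 1.23 p [ 411.5 -209.3  278.4] F [ 0.8 -0.8  1. ] g 1.0 j [-0.73  0.14  1.59  0.    1.41  0.85]
  row [0.0, -0.001, -0.001] [21.83, -22.96, -3.15]
```

Request:
move_arm:
  series:
    - [0, 0, 0, 21.8, -23, -3.2, 1]
    - [0, 0, 0, 21.8, -23, -3.2, 1]
    - [0, 0, 0, 21.8, -23, -3.2, 1]
    - [0, 0, 0, 21.8, -23, -3.2, 1]
    - [0, 0, 0, 21.8, -23, -3.2, 1]

```text
time_s: 1.65
eef_pos: [554.0, -58.6, 299.4]
ee_rot: [0.0, 1.0, -0.0, 0.0]
force: [0.0, -1.0, 0.3]
grip_width: 1.0
```

Request:
move_arm:
  series:
    - [0, 0, 0, 8.5, -8.5, -1, 1]
    - [0, 0, 0, 8.5, -8.5, -1, 1]
    - [0, 0, 0, 8.5, -8.5, -1, 1]
    - [0, 0, 0, 8.5, -8.5, -1, 1]

```text
time_s: 1.98
eef_pos: [641.9, 31.1, 307.7]
ee_rot: [-0.0, 1.0, 0.002, 0.0]
force: [-0.3, -0.2, -0.5]
grip_width: 1.006
```

```bash
python3 -c "
from h import *
rel([630,20,310],down(0))
c=capture('wrist');cv2.imwrite('pics/w1.png',cv2.resize(c['frame'],(800,600),interpolation=cv2.INTER_CUBIC)[:,:,::-1]);np.savez('w1.npz',**c)"
```

```text
t 1.98 p [641.9  31.1 307.7] F [-0.3 -0.2 -0.5] g 1.006 j [-0.13  0.56  0.94  0.    1.64  1.43]
  row [-0.001, -0.0, 0.004] [-1.19, 1.1, -0.24]
```

View pics/w1.png

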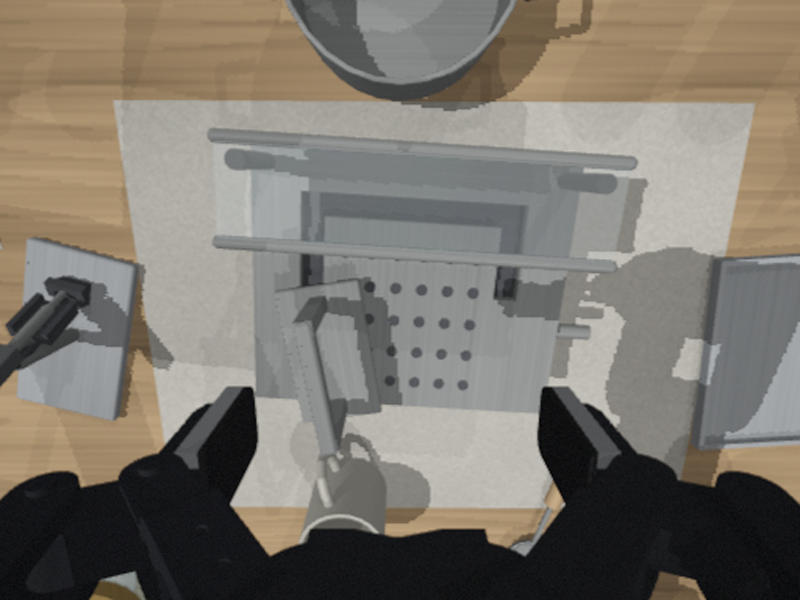

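The filler is clear here. The outer gutter corners are near (302,192) and (526,207), and the guard bar runs (213,241)-(616,266). The tamper's bar runs (300,300)-(330,455), the rack is at left and the tray at right. Next, enlarged crops for precise points.

```bash
python3 -c "
from h import *
c=dict(np.load('w1.npz'))
crop(c,130,75,270,180,5.7,'pics/w1a.png');crop(c,260,85,420,205,5,'pics/w1b.png');crop(c,0,140,120,275,4.4,'pics/w1c.png');crop(c,150,170,260,300,4.6,'pics/w1d.png')
crop(c,430,150,512,300,4,'pics/w1e.png')"
```

```text
(no output)
```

View pics/w1a.png

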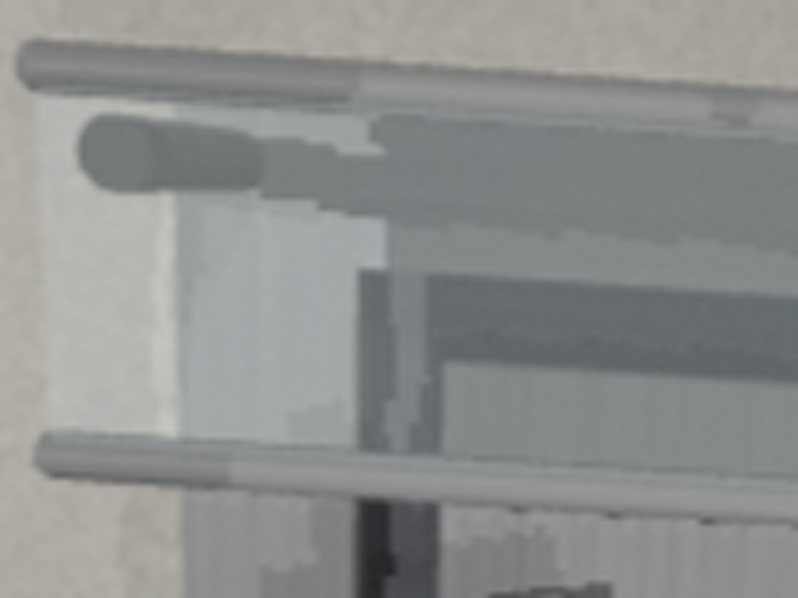

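View pics/w1b.png

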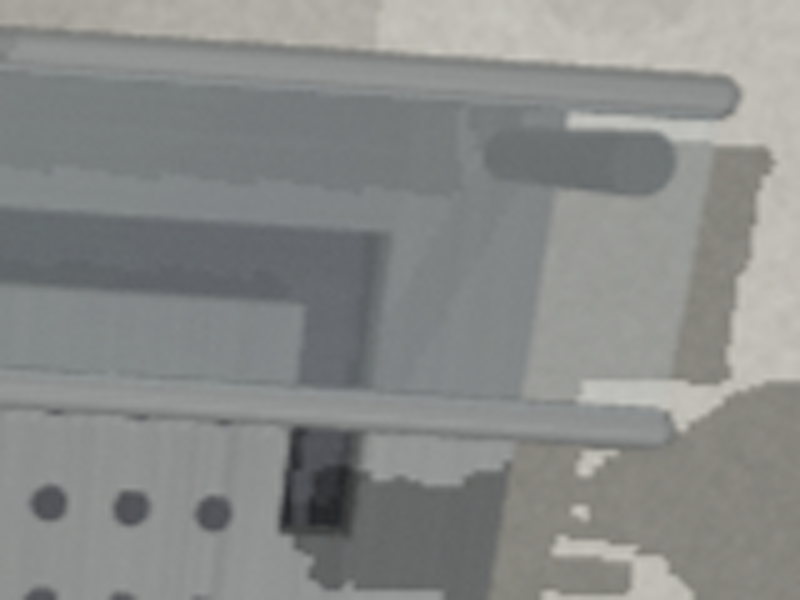

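View pics/w1c.png

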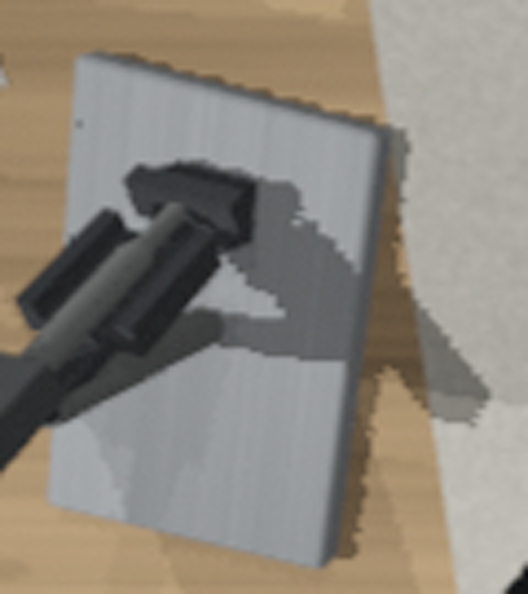

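View pics/w1d.png

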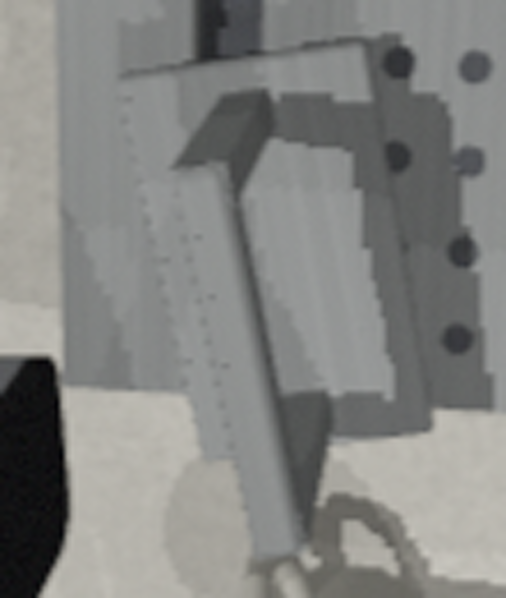

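View pics/w1e.png

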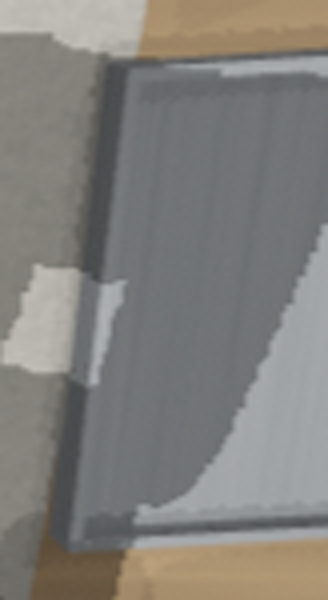

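```bash
cat > fit1.py <<'E'
from h import *
c=dict(np.load('w1.npz'))
def m(U,V,k,x0,y0): return [(U+.5)/k-.5+x0,(V+.5)/k-.5+y0]
A=lambda U,V:m(U,V,5.7,130,75)
B=lambda U,V:m(U,V,5,260,85)
C=lambda U,V:m(U,V,4.4,0,140)
D=lambda U,V:m(U,V,4.6,150,170)
E_=lambda U,V:m(U,V,4,430,150)
def fit(P,uv,x0,cams=None,free=(0,1,2)):
    P=np.array(P,float);uv=np.array(uv)
    def X(q): 
        M=Ro.from_euler('z',q[2]).as_matrix(); return P@M.T+[q[0],q[1],0]
    f=lambda q:(proj(c,X(q))-uv).ravel()
    r=least_squares(f,x0,loss='soft_l1',x_scale=[1,1,.01]); print(r.x[:2].round(1),"yaw deg",np.degrees(r.x[2]).round(2)); print(" res",(proj(c,X(r.x))-uv).round(1).tolist()); return r.x
print("filler")
fit([[69,84,92],[51,66,92],[69,-84,92],[51,-66,92],[-4,-66,92],[-4,-84,92],[-100,120,92],[-100,-120,92],[40,118,166],[40,-118,166]],
 [A(358,270),A(441,362),B(390,233),B(305,303),B(281,531),B(350,535),D(64,386),[557/1.5625,412/1.5625],A(36,455),B(672,427)],[632,18,0])
print("rack")
fit([[85,50,12],[85,-50,12],[-85,50,12],[-85,-50,12]],[C(80,55),C(385,128),C(50,502),C(325,567)],[560,345,-.26])
print("tray FL/RL outer rim top")
fit([[100,80,14],[-100,80,14]],[E_(110,58),E_(70,540)],[540,-360,0.05])
print("tamper foot top z110")
fit([[55,32,110],[55,-32,110],[-55,-32,110],[-42-5,6,174],[47,6,174],[47,-6,174],[-47,-6,174]],[D(120,76),D(362,40),D(430,428),D(250,558),D(178,167),D(228,175),D(303,540)],[570,80,.2])
E
python3 fit1.py
```

```text
filler
[624.4  23.8] yaw deg -3.12
 res [[-0.5, -0.4], [0.5, 0.3], [0.7, -0.7], [0.2, 0.1], [-0.5, -0.0], [0.5, 0.0], [0.1, 0.5], [-8.5, 0.4], [3.8, 0.1], [-3.5, -0.6]]
rack
[558.  346.5] yaw deg -15.45
 res [[-0.5, -1.8], [0.2, 0.2], [-0.4, 0.2], [0.7, 0.8]]
tray FL/RL outer rim top
[ 546.7 -350.7] yaw deg 6.26
 res [[-0.0, -0.3], [0.0, 0.4]]
tamper foot top z110
[577.5  84.2] yaw deg 7.8
 res [[-0.7, -1.1], [1.8, -0.4], [0.5, 1.2], [0.2, 0.7], [-1.6, 0.1], [-0.0, -3.2], [0.1, 3.3]]
```

```bash
python3 -c "
from h import *
rel([577,84,260],down(np.radians(7.8)))"
```

```text
t 2.03 p [640.4  28.7 307.8] F [ 0.  -0.5 -0.8] g 0.999 j [-0.14  0.56  0.95 -0.    1.64  1.43]
  row [0.0, 0.001, -0.133] [-6.32, -5.55, 4.78]
```

Request:
move_arm:
  series:
    - [0, 0, -0.05, -2.1, -1.85, 1.6, 1]
    - [0, 0, -0.1, -4.2, -3.7, 3.2, 1]
    - [0, 0, -0.133, -6.3, -5.5, 4.8, 1]
    - [0, 0, -0.133, -6.3, -5.5, 4.8, 1]

```text
time_s: 2.37
eef_pos: [572.3, 85.7, 256.6]
ee_rot: [-0.001, 0.998, 0.07, -0.004]
force: [0.4, -0.3, 0.4]
grip_width: 1.002
```

```bash
python3 -c "
from h import *
rel([577,84,160],down(np.radians(7.8)))
c=capture('wrist');cv2.imwrite('pics/w2.png',cv2.resize(c['frame'],(800,600),interpolation=cv2.INTER_CUBIC)[:,:,::-1]);np.savez('w2.npz',**c)"
```

```text
t 2.37 p [572.3  85.7 256.6] F [ 0.4 -0.3  0.4] g 1.002 j [-0.05  0.42  1.28  0.    1.45  1.38]
  row [-0.002, 0.008, 0.003] [0.52, 0.25, 9.66]
```

View pics/w2.png

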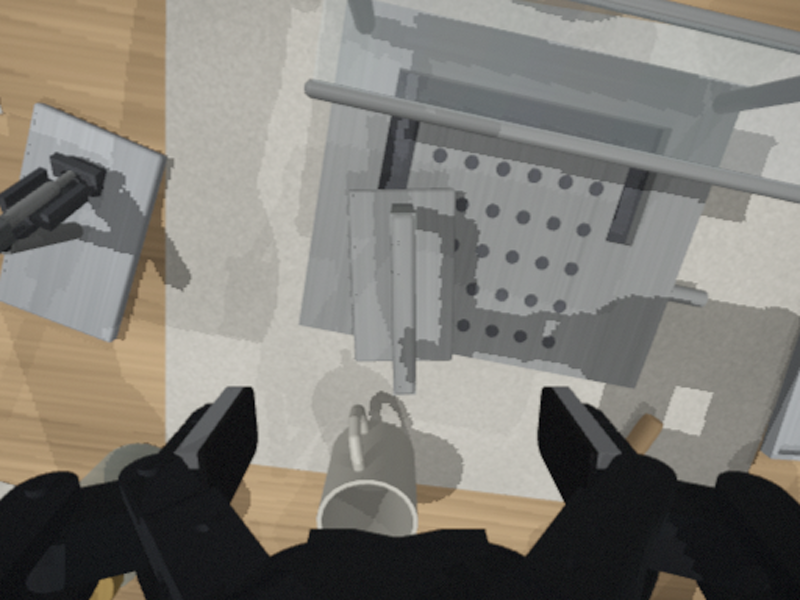

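The grey tamper's bar is at (392-415, 212-392), with its foot at (348-455, 188-360). It stands across the left run, as listed, and the blue one is the look-alike. I'll fit it now.

```bash
cat > fit2.py <<'E'
import fit1
from fit1 import *
fit1.c=dict(np.load('w2.npz'))
k=1/1.5625
print("w2 filler:"); fit([[69,84,92],[-4,-84,92],[-100,120,92],[-100,-120,92],[69,-84,92],[-4,-66,92]],np.array([[401,70],[631,245],[301,324],[637,388],[669,127],[607,240]])*k,[624,24,-.05])
for h in (0,3,6):
  print("tamper",h);fit([[55,32,110+h],[55,-32,110+h],[-55,-32,110+h],[-55,32,110+h],[47,6,174+h],[47,-6,174+h],[-47,6,174+h],[-47,-6,174+h]],np.array([[348,192],[455,188],[452,358],[356,361],[391,212],[415,212],[394,393],[415,393]])*k,[577,84,.13])
E
python3 fit2.py | sed -n '/w2/,$p'
```

```text
w2 filler:
[623.9  23.2] yaw deg -2.95
 res [[-1.0, -1.0], [1.4, 0.3], [-0.8, 1.5], [-0.1, -0.1], [2.7, 0.0], [-0.4, 0.1]]
tamper 0
[577.1  84.5] yaw deg 8.98
 res [[-0.6, -2.4], [0.6, -1.0], [0.5, 1.3], [-0.8, 0.3], [-0.8, -0.2], [0.4, -0.4], [-0.3, 1.4], [1.0, 1.2]]
tamper 3
[577.6  84.6] yaw deg 8.92
 res [[-1.0, -2.8], [1.0, -1.3], [0.7, 2.1], [-1.1, 1.0], [-0.9, -0.5], [0.6, -0.7], [-0.5, 2.6], [1.0, 2.4]]
tamper 6
[577.9  84.7] yaw deg 8.89
 res [[-1.3, -3.1], [1.4, -1.6], [1.0, 2.9], [-1.5, 1.8], [-1.0, -0.6], [0.7, -0.9], [-0.6, 3.9], [1.1, 3.7]]
```

```bash
python3 -c "
from h import *
rel([577,84.5,149],down(np.radians(9)))"
```

```text
t 2.42 p [574.8  84.2 258.9] F [ 0.1 -0.9  0.2] g 1.0 j [-0.06  0.42  1.27 -0.    1.45  1.38]
  row [-0.001, 0.004, -0.02] [0.27, 0.0, 10.99]
```

Request:
move_arm:
  series:
    - [0, 0.004, -0.02, 0.3, 0, 3.5, 1]
    - [0, 0.004, -0.02, 0.3, 0, 7, 1]
    - [0, 0.004, -0.02, 0.3, 0, 10, 1]
    - [0, 0.004, -0.02, 0.3, 0, 11, 1]
    - [0, 0.004, -0.02, 0.3, 0, 11, 1]

```text
time_s: 2.83
eef_pos: [577.0, 83.6, 147.5]
ee_rot: [-0.0, 0.997, 0.078, -0.002]
force: [-0.3, -0.5, 0.4]
grip_width: 1.007
```

```bash
python3 -c "
from h import *
rel([577,84.5,149],down(np.radians(9)))"
```

```text
t 2.83 p [577.   83.6 147.5] F [-0.3 -0.5  0.4] g 1.007 j [-0.06  0.51  1.43  0.    1.2   1.36]
  row [-0.001, 0.003, -0.001] [0.01, -0.09, -0.15]
```

Request:
move_arm:
  series:
    - [0, 0, 0, 0, -0.1, -0.1, 0]
    - [0, 0, 0, 0, -0.1, -0.1, 0]
    - [0, 0, 0, 0, -0.1, -0.1, 0]
    - [0, 0, 0, 0, -0.1, -0.1, 0]
    - [0, 0, 0, 0, -0.1, -0.1, 0]
  grip_force: 60

```text
time_s: 3.25
eef_pos: [577.2, 84.5, 149.4]
ee_rot: [-0.0, 0.997, 0.078, -0.001]
force: [0.0, 0.3, 0.7]
grip_width: 0.299
```

Request:
move_arm:
  series:
    - [0, 0, 0, 0, 0, 0, 0]
    - [0, 0, 0, 0, 0, 0, 0]
    - [0, 0, 0, 0, 0, 0, 0]
    - [0, 0, 0, 0, 0, 0, 0]

```text
time_s: 3.58
eef_pos: [577.4, 84.4, 149.8]
ee_rot: [-0.0, 0.997, 0.078, -0.0]
force: [0.4, -1.2, 2.5]
grip_width: 0.125
```

Request:
move_arm:
  series:
    - [0, 0, 0, 0, 0, -0.5, 0]
    - [0, 0, 0, 0, 0, -1.5, 0]
    - [0, 0, 0, 0, 0, -3, 0]
    - [0, 0, 0, 0, 0, -5, 0]
    - [0, 0, 0, 0, 0, -7, 0]

```text
time_s: 4.0
eef_pos: [577.1, 84.5, 220.8]
ee_rot: [-0.0, 0.997, 0.078, -0.001]
force: [-0.1, -0.0, -1.8]
grip_width: 0.127
```

```bash
python3 -c "
from h import *
rel([546.7,-350.7,230],down(np.radians(6.3)))
c=capture('wrist');cv2.imwrite('pics/w3.png',cv2.resize(c['frame'],(800,600),interpolation=cv2.INTER_CUBIC)[:,:,::-1]);np.savez('w3.npz',**c)"
```

```text
t 4.0 p [577.1  84.5 220.8] F [-0.1 -0.  -1.8] g 0.127 j [-0.06  0.45  1.33  0.    1.36  1.36]
  row [-0.001, 0.002, 0.046] [-9.76, 42.52, -0.93]
```

View pics/w3.png

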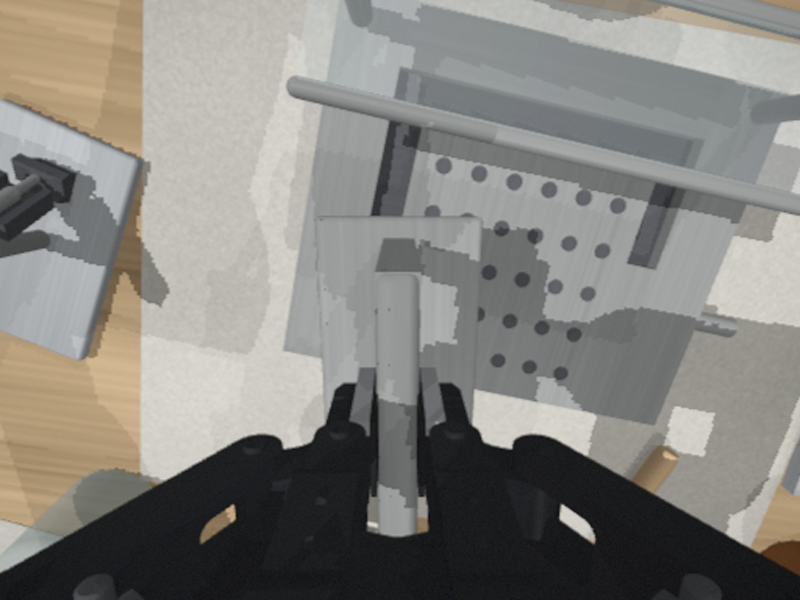

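Request:
move_arm:
  series:
    - [0, 0, 0, -1, 4, -1, 0]
    - [0, 0, 0.02, -2, 8, -1, 0]
    - [0, 0, 0.03, -3, 12, -1, 0]
    - [0, 0, 0.046, -4, 16, -1, 0]
    - [0, 0, 0.046, -5, 20, -1, 0]

```text
time_s: 4.47
eef_pos: [559.6, -122.1, 235.2]
ee_rot: [0.0, 0.998, 0.055, 0.003]
force: [0.9, 0.2, -2.7]
grip_width: 0.127
```

Request:
move_arm:
  series:
    - [0, 0, 0, -0.9, 4, 0, 0]
    - [0, 0, 0, -1.8, 8, 0, 0]
    - [0, 0, 0, -2.6, 11, 0, 0]
    - [0, 0, 0, -3, 12.5, 0, 0]
    - [0, 0, 0, -3, 12.5, 0, 0]

```text
time_s: 4.88
eef_pos: [542.6, -252.6, 234.4]
ee_rot: [0.0, 0.999, 0.053, 0.002]
force: [0.6, 0.1, -2.9]
grip_width: 0.129
```

```bash
python3 -c "
from h import *
rel([546.7,-350.7,230],down(np.radians(6.3)))
c=capture('wrist');cv2.imwrite('pics/w4.png',cv2.resize(c['frame'],(800,600),interpolation=cv2.INTER_CUBIC)[:,:,::-1]);np.savez('w4.npz',**c)"
```

```text
t 4.88 p [ 542.6 -252.6  234.4] F [ 0.6  0.1 -2.9] g 0.129 j [-0.63  0.47  1.26  0.    1.41  0.83]
  row [0.0, -0.004, -0.004] [-0.63, 9.8, 0.44]
```

View pics/w4.png

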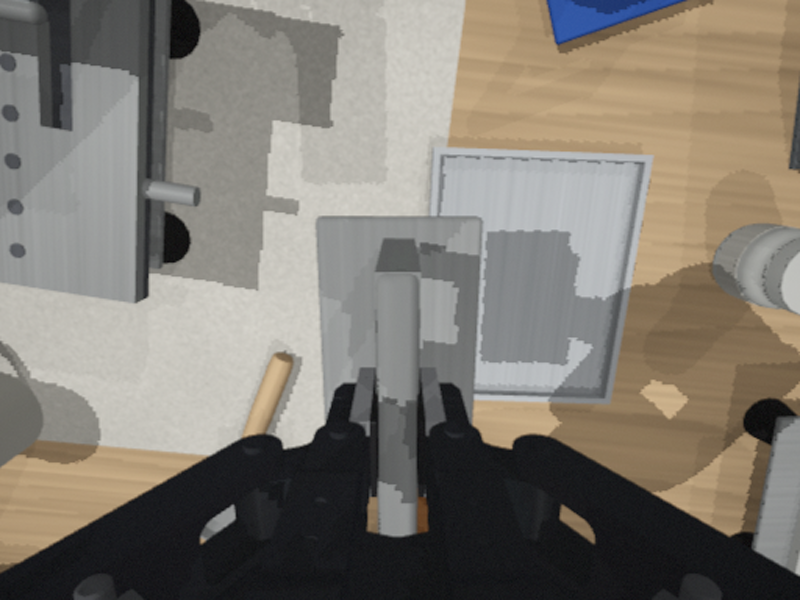

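```bash
cat > fit3.py <<'E'
import fit1
from fit1 import *
fit1.c=dict(np.load('w4.npz'))
k=1/1.5625
print("w4 tray:"); x=fit([[100,80,14],[100,-80,14],[-100,-80,14],[95,75,14],[95,-75,14],[-95,-75,14]],np.array([[433,148],[653,155],[608,403],[441,157],[643,163],[599,392]])*k,[547,-350,.1])
p,R,s=tool()
g=p[2]+18.7
print("w4 tamper, tcp",p); fit([[55,32,g-58],[55,-32,g-58],[47,6,g+6],[47,-6,g+6]],np.array([[316,217],[482,217],[376,273],[420,273]])*k,[p[0],p[1],.11])
rel([x[0],x[1],110],down(x[2]))
E
python3 fit3.py | sed -n '/w4/,$p'
```

```text
w4 tray:
[ 537.8 -354.2] yaw deg 3.97
 res [[-0.4, -0.6], [-0.5, 0.5], [0.3, 1.1], [-1.4, -1.5], [0.7, -0.2], [2.8, 4.6]]
w4 tamper, tcp [ 543.08898353 -250.47512793  234.57480553]
[ 541.4 -251.6] yaw deg 6.07
 res [[-1.9, 0.1], [0.6, 0.2], [-0.8, -0.1], [1.6, -0.0]]
t 4.93 p [ 543.1 -250.5  234.6] F [-1.   0.  -2.8] g 0.127 j [-0.63  0.47  1.26  0.    1.41  0.83]
  row [-0.001, -0.005, 0.038] [-1.7, 10.26, 12.44]
```

Request:
move_arm:
  series:
    - [0, 0, 0.038, -0.6, 3.5, 3, 0]
    - [0, 0, 0.038, -1.2, 7, 6, 0]
    - [0, 0, 0.038, -1.7, 10.2, 9, 0]
    - [0, 0, 0.038, -1.7, 10.3, 12, 0]
    - [0, 0, 0.038, -1.7, 10.3, 13.5, 0]

```text
time_s: 5.35
eef_pos: [536.3, -354.1, 93.9]
ee_rot: [-0.003, 0.999, 0.034, -0.0]
force: [-0.5, 1.1, -4.6]
grip_width: 0.126
```

```bash
python3 -c "
from h import *
rel([538.8,-354.4,70],down(np.radians(4)))
c=capture('wrist');cv2.imwrite('pics/w5.png',cv2.resize(c['frame'],(800,600),interpolation=cv2.INTER_CUBIC)[:,:,::-1]);np.savez('w5.npz',**c)"
```

```text
t 5.35 p [ 536.3 -354.1   93.9] F [-0.5  1.1 -4.6] g 0.126 j [-0.77  0.7   1.27  0.    1.18  0.73]
  row [-0.006, -0.0, -0.002] [0.25, 0.06, 2.39]
```

View pics/w5.png

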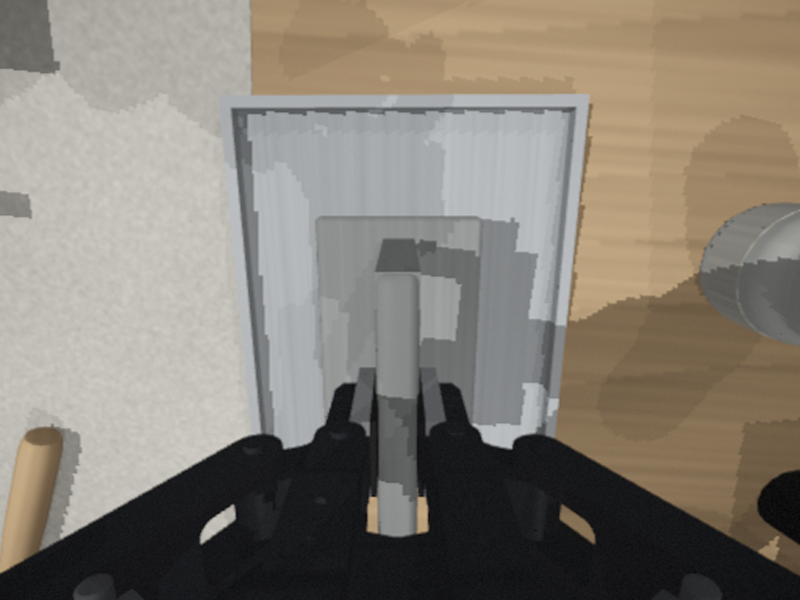

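```bash
cat > fit4.py <<'E'
import fit1
from fit1 import *
fit1.c=dict(np.load('w5.npz'))
k=1/1.5625
print("w5 tray:"); x=fit([[100,80,14],[100,-80,14],[95,75,14],[95,-75,14]],np.array([[220,97],[590,96],[232,109],[577,107]])*k,[547,-350,.1])
rel([x[0],x[1],67],down(x[2]))
E
python3 fit4.py | sed -n '/w5/,$p'
```

```text
w5 tray:
[ 537.7 -355.6] yaw deg 4.13
 res [[-0.7, -0.1], [0.4, -0.4], [-0.3, 0.2], [0.5, 0.6]]
t 5.4 p [ 536.1 -352.2   92.6] F [-1.1  1.4 -5.8] g 0.127 j [-0.77  0.7   1.27  0.    1.18  0.73]
  row [-0.009, 0.002, -0.003] [0.14, 0.37, 2.56]
```

Tray centre agrees to about 1 mm. Lowering to just above the contact height.

Request:
move_arm:
  series:
    - [-0.006, 0, 0, 0.15, 0.3, 1, 0]
    - [-0.006, 0, 0, 0.15, 0.3, 1.8, 0]
    - [-0.006, 0, 0, 0.15, 0.3, 2.4, 0]
    - [-0.006, 0, 0, 0.15, 0.3, 2.7, 0]
    - [-0.006, 0, 0, 0.15, 0.3, 2.7, 0]

```text
time_s: 5.82
eef_pos: [538.0, -354.5, 65.7]
ee_rot: [-0.001, 0.999, 0.035, -0.001]
force: [0.3, -0.5, -3.5]
grip_width: 0.128
```

Request:
move_arm:
  series:
    - [0, 0, 0, 0, 0, 0.1, 0]
    - [0, 0, 0, 0, 0, 0.2, 0]
    - [0, 0, 0, 0, 0, 0.2, 0]

```text
time_s: 6.07
eef_pos: [538.2, -354.5, 64.1]
ee_rot: [-0.001, 0.999, 0.035, -0.001]
force: [-0.6, 0.3, -3.5]
grip_width: 0.127
```

Request:
move_arm:
  series:
    - [0, 0, 0, 0, 0, 0.1, 0]
    - [0, 0, 0, 0, 0, 0.15, 0]
    - [0, 0, 0, 0, 0, 0.15, 0]

```text
time_s: 6.32
eef_pos: [538.3, -354.7, 62.8]
ee_rot: [-0.001, 0.999, 0.035, -0.0]
force: [0.6, -0.5, -2.4]
grip_width: 0.124
```

Request:
move_arm:
  series:
    - [0, 0, 0, 0, 0, 0.05, 0]
    - [0, 0, 0, 0, 0, 0.1, 0]
    - [0, 0, 0, 0, 0, 0.1, 0]

```text
time_s: 6.57
eef_pos: [538.3, -355.1, 62.7]
ee_rot: [-0.0, 0.999, 0.035, -0.0]
force: [-1.6, -1.0, 5.0]
grip_width: 0.122
```

Request:
move_arm:
  series:
    - [0, 0, 0, 0, 0, 0, 0.4]
    - [0, 0, 0, 0, 0, 0, 0.6]
    - [0, 0, 0, 0, 0, 0, 0.6]
    - [0, 0, 0, 0, 0, 0, 0.6]
    - [0, 0, 0, 0, 0, 0, 0.6]

```text
time_s: 6.98
eef_pos: [538.4, -355.0, 62.5]
ee_rot: [-0.0, 0.999, 0.035, -0.0]
force: [-0.1, 0.4, 0.1]
grip_width: 0.596
```

Request:
move_arm:
  series:
    - [0, 0, 0, 0, 0, -1, 0.6]
    - [0, 0, 0, 0, 0, -4, 0.6]
    - [0, 0, 0, 0, 0, -8, 0.6]
    - [0, 0, 0, 0, 0, -12, 0.6]
    - [0, 0, 0, 0, 0, -16, 0.6]

```text
time_s: 7.4
eef_pos: [538.2, -354.8, 225.3]
ee_rot: [-0.0, 0.999, 0.035, -0.0]
force: [0.7, -0.2, 0.8]
grip_width: 0.6
```

```bash
python3 -c "
from h import *
rel([550,-200,280],down(np.radians(-15)))
c=capture('wrist');cv2.imwrite('pics/w6.png',cv2.resize(c['frame'],(800,600),interpolation=cv2.INTER_CUBIC)[:,:,::-1]);np.savez('w6.npz',**c)"
```

```text
t 7.4 p [ 538.2 -354.8  225.3] F [ 0.7 -0.2  0.8] g 0.6 j [-0.76  0.59  1.1   0.    1.45  0.74]
  row [-0.0, 0.0, 0.332] [2.26, -15.36, -5.46]
```

View pics/w6.png

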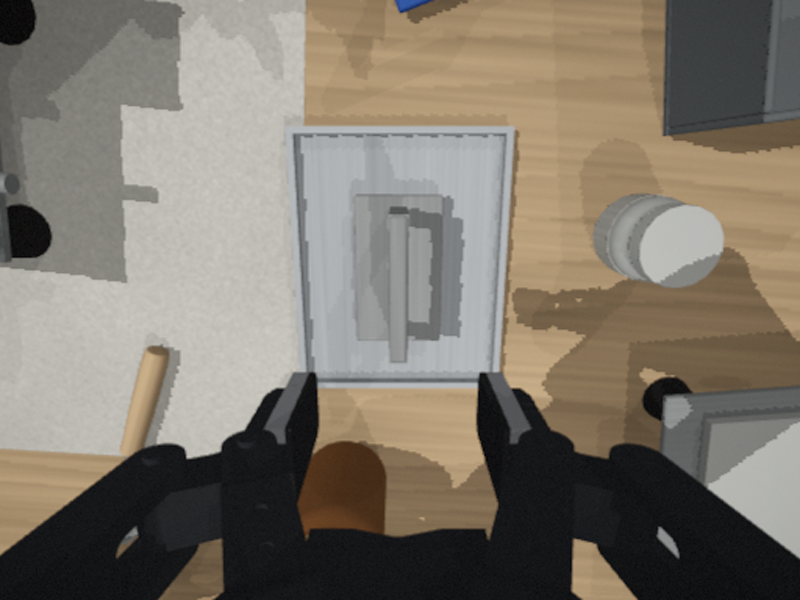

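Tamper stands centred in the tray (foot 355-441 px, tray 288-514 px), upright. Next: hover over the pick, coaxial with it.

```bash
cat >> h.py <<'E'
def rackpose(ox,oy,yaw,s,dx=0,dy=0,dz=0,lean=30):
    """TCP such that grasp point lies s mm beyond pick_mid along pick +z"""
    c,si=np.cos(yaw),np.sin(yaw); l=np.radians(30); u=np.array([-np.sin(l)*c,-np.sin(l)*si,np.cos(l)])
    home=np.array([ox+2.5*c,oy+2.5*si,121.]); Rm=down(yaw,np.radians(lean))
    P=home+s*u+Rm.apply([0,0,18.7])
    return P,Rm
E
python3 - <<'E'
from h import *
import fit1
P,Rm=rackpose(558,346.5,np.radians(-15.45),130); print(P)
rel(P,Rm)
E
sed -i '/^print\|^fit(/,$d' fit1.py; cat > fit5.py <<'E'
import fit1
from fit1 import *
fit1.c=dict(np.load('w6.npz'));k=1/1.5625
print("w6 tray");fit([[100,80,14],[100,-80,14],[-100,-80,14],[-100,80,14]],np.array([[288,128],[514,128],[497,387],[299,387]])*k,[538,-355,.07])
print("tamper");fit([[55,32,23],[55,-32,23],[-55,-32,23],[-55,32,23],[47,6,87],[47,-6,87],[-47,-6,87],[-47,6,87]],np.array([[355,195],[441,195],[439,340],[358,340],[389,213],[408,213],[407,361],[390,361]])*k,[538,-355,.07])
E
python3 fit5.py
```

```text
filler
[624.4  23.8] yaw deg -3.12
 res [[-0.5, -0.4], [0.5, 0.3], [0.7, -0.7], [0.2, 0.1], [-0.5, -0.0], [0.5, 0.0], [0.1, 0.5], [-8.5, 0.4], [3.8, 0.1], [-3.5, -0.6]]
rack
[558.  346.5] yaw deg -15.45
 res [[-0.5, -1.8], [0.2, 0.2], [-0.4, 0.2], [0.7, 0.8]]
tray FL/RL outer rim top
[ 546.7 -350.7] yaw deg 6.26
 res [[-0.0, -0.3], [0.0, 0.4]]
tamper foot top z110
[577.5  84.2] yaw deg 7.8
 res [[-0.7, -1.1], [1.8, -0.4], [0.5, 1.2], [0.2, 0.7], [-1.6, 0.1], [-0.0, -3.2], [0.1, 3.3]]
[506.77066583 360.65901906 217.38862744]
t 7.45 p [ 540.  -356.4  234.6] F [0.6 0.2 7.9] g 0.594 j [-0.76  0.58  1.09  0.    1.46  0.74]
  row [-0.081, 0.508, 0.334] [1.68, -71.78, 1.03]
w6 tray
[ 537.5 -355.1] yaw deg 3.7
 res [[-1.7, -1.2], [0.7, -0.3], [-0.2, 1.6], [0.6, 0.9]]
tamper
[ 537.8 -354.3] yaw deg 4.15
 res [[-1.4, -1.1], [1.7, -1.2], [0.6, 0.1], [-0.8, 0.2], [-0.6, -0.1], [0.5, -0.1], [0.7, 1.4], [-0.5, 1.4]]
```

Request:
move_arm:
  series:
    - [0, 0, 0.05, 0, -3, -2, 0.6]
    - [0, 0, 0.1, 0, -7, -4, 0.6]
    - [0, 0, 0.17, 0, -11, -5, 0.6]
    - [0, 0, 0.25, 0, -15, -6, 0.6]
    - [0, 0, 0.33, 0, -19, -6, 0.6]

```text
time_s: 7.87
eef_pos: [526.1, -166.4, 295.3]
ee_rot: [0.005, 0.991, -0.132, 0.007]
force: [1.2, 1.0, 0.1]
grip_width: 0.603
```

```bash
python3 - <<'E'
from h import *
P,Rm=rackpose(558,346.5,np.radians(-15.45),130)
rel(P,Rm)
E
```

```text
t 7.87 p [ 526.1 -166.4  295.3] F [1.2 1.  0.1] g 0.603 j [-0.52  0.33  1.31 -0.    1.48  1.32]
  row [0.006, 0.508, 0.007] [-15.77, -50.42, 7.17]
```

Request:
move_arm:
  series:
    - [0, 0, 0, -1.2, -4, 0, 0.6]
    - [0, 0, 0, -2.4, -8, 0, 0.6]
    - [0, 0, 0, -3.6, -12, 0, 0.6]
    - [0, 0, 0, -4.8, -16, 0, 0.6]
    - [0, 0, 0, -6, -20, 0, 0.6]

```text
time_s: 8.28
eef_pos: [520.0, 42.4, 293.6]
ee_rot: [0.005, 0.991, -0.132, 0.008]
force: [0.6, 0.2, -0.0]
grip_width: 0.597
```

Request:
move_arm:
  series:
    - [0, 0, 0, -1.2, -4, 0, 0.6]
    - [0, 0.1, 0, -2.4, -8, 0, 0.6]
    - [0, 0.2, 0, -3.6, -12, 0, 0.6]
    - [0, 0.3, 0, -4.8, -16, 0, 0.6]
    - [0, 0.4, 0, -6, -20, 0, 0.6]

```text
time_s: 8.7
eef_pos: [514.0, 250.8, 292.8]
ee_rot: [0.03, 0.969, -0.128, 0.208]
force: [0.9, -0.7, -0.6]
grip_width: 0.601
```

```bash
python3 - <<'E'
from h import *
P,Rm=rackpose(558,346.5,np.radians(-15.45),130)
rel(P,Rm)
E
```

```text
t 8.7 p [514.  250.8 292.8] F [ 0.9 -0.7 -0.6] g 0.601 j [ 0.36  0.23  1.51 -0.28  1.07  2.29]
  row [0.001, 0.1, 0.007] [-6.33, -10.45, 5.37]
```

Request:
move_arm:
  series:
    - [0, 0.05, 0, -2, -3.5, 0.5, 0.6]
    - [0, 0.1, 0, -4, -7, 2, 0.6]
    - [0, 0.1, 0.007, -6.3, -10.4, 3.5, 0.6]
    - [0, 0.1, 0.007, -6.3, -10.4, 5.4, 0.6]
    - [0, 0.1, 0.007, -6.3, -10.4, 5.4, 0.6]

```text
time_s: 9.12
eef_pos: [505.6, 361.0, 213.1]
ee_rot: [0.037, 0.958, -0.128, 0.254]
force: [-0.5, 0.2, -0.5]
grip_width: 0.601
```

```bash
python3 - <<'E'
from h import *
P,Rm=rackpose(558,346.5,np.radians(-15.45),130)
rel(P,Rm)
c=capture('wrist');cv2.imwrite('pics/w7.png',cv2.resize(c['frame'],(800,600),interpolation=cv2.INTER_CUBIC)[:,:,::-1]);np.savez('w7.npz',**c)
crop(c,140,90,350,250,3.8,'pics/w7a.png')
E
```

```text
t 9.12 p [505.6 361.  213.1] F [-0.5  0.2 -0.5] g 0.601 j [ 0.59  0.41  1.49 -0.49  0.94  2.66]
  row [0.004, 0.004, 0.004] [0.32, 0.0, -0.31]
```

View pics/w7.png

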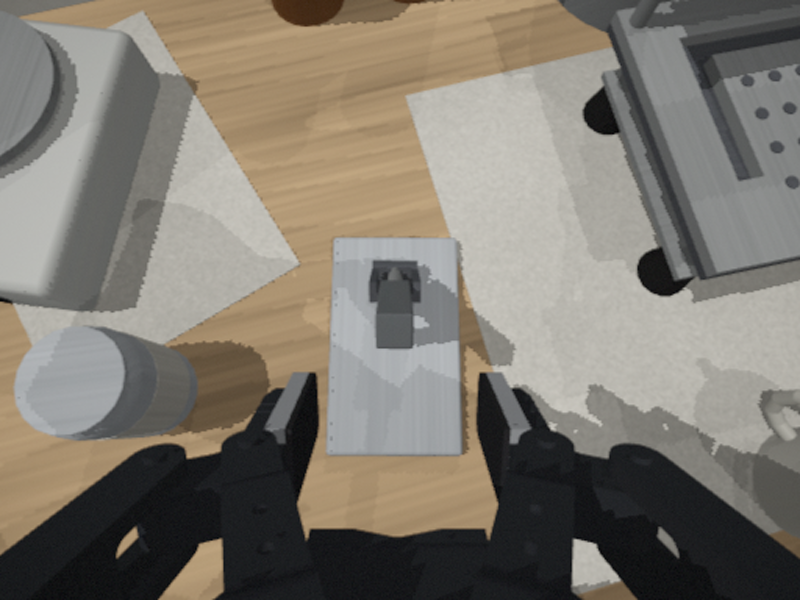

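View pics/w7a.png

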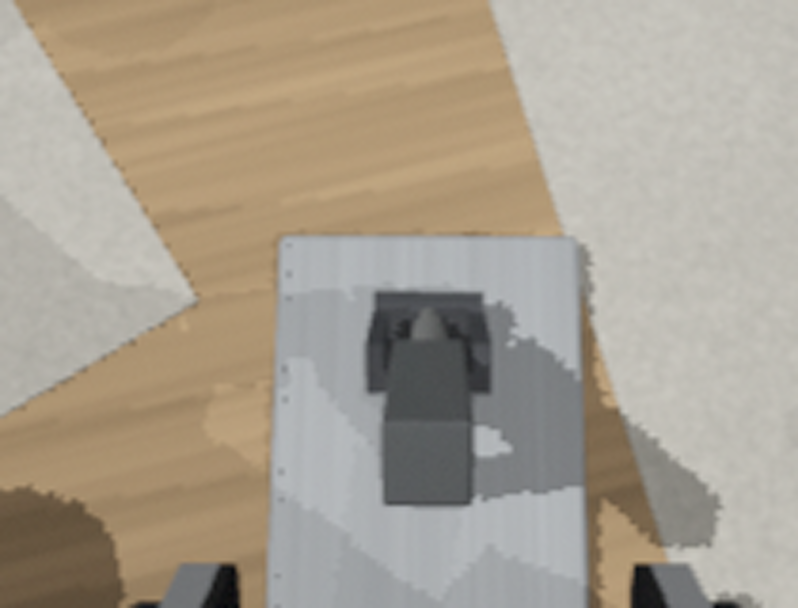

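```bash
cat > fit6.py <<'E'
import fit1
from fit1 import *
fit1.c=dict(np.load('w7.npz'));k=1/1.5625
Z=lambda U,V:m(U,V,3.8,140,90)
print("w7 rack");x=fit([[85,50,12],[85,-50,12],[-85,50,12],[-85,-50,12]],[Z(281,237),Z(578,237),[327*k,455*k],[463*k,455*k]],[558,346,-.27])
l=np.radians(30);u=np.array([-np.sin(l),0,np.cos(l)]);xx=np.array([np.cos(l),0,np.sin(l)]);yy=np.array([0,1,0])
h=np.array([2.5,0,121])
pts=[h+35*u+9*a*xx+9*b*yy for a,b in((1,1),(1,-1),(-1,1),(-1,-1))]
print("handle-end only -> implied rack pose");fit(pts,[Z(388,420),Z(471,420),Z(383,504),Z(473,504)],x)
E
python3 fit6.py|sed -n '/w7/,$p'; python3 - <<'E'
from h import *
E
```

```text
w7 rack
[555.9 349.2] yaw deg -15.2
 res [[-0.6, -1.2], [0.6, -1.1], [-0.8, 0.8], [0.7, 0.6]]
handle-end only -> implied rack pose
[552.  350.7] yaw deg -15.53
 res [[-1.7, -0.6], [1.2, -0.5], [-0.2, 0.5], [0.3, 0.6]]
```

```bash
python3 - <<'E'
from h import *
for s in (70,0):
  P,Rm=rackpose(554.5,349.5,np.radians(-15.3),s)
  print(P.round(1));rel(P,Rm)
E
```

```text
[532.2 355.6 165.4]
t 9.17 p [506.4 360.1 215.8] F [0.1 0.8 1. ] g 0.6 j [ 0.59  0.41  1.49 -0.49  0.94  2.66]
  row [0.004, 0.002, -0.0] [-0.25, -0.27, 5.66]
[565.9 346.4 104.8]
t 9.17 p [506.4 360.1 215.8] F [0.1 0.8 1. ] g 0.6 j [ 0.59  0.41  1.49 -0.49  0.94  2.66]
  row [0.004, 0.002, -0.0] [-0.24, -0.3, 12.66]
```

Request:
move_arm:
  series:
    - [0.004, 0, 0, -0.25, -0.3, 3, 0.6]
    - [0.004, 0, 0, -0.25, -0.3, 6, 0.6]
    - [0.004, 0, 0, -0.25, -0.3, 9, 0.6]
    - [0.004, 0, 0, -0.25, -0.3, 9, 0.6]

```text
time_s: 9.5
eef_pos: [549.1, 348.3, 133.4]
ee_rot: [0.037, 0.958, -0.13, 0.254]
force: [0.2, -0.1, -1.6]
grip_width: 0.6
```

```bash
python3 - <<'E'
from h import *
P,Rm=rackpose(554.5,349.5,np.radians(-15.3),0);rel(P,Rm)
c=capture('wrist');cv2.imwrite('pics/w8.png',cv2.resize(c['frame'],(800,600),interpolation=cv2.INTER_CUBIC)[:,:,::-1]);np.savez('w8.npz',**c)
E
```

```text
t 9.5 p [549.1 348.3 133.4] F [ 0.2 -0.1 -1.6] g 0.6 j [ 0.53  0.55  1.51 -0.53  0.78  2.69]
  row [0.006, 0.005, -0.002] [0.03, -0.28, 3.31]
```

View pics/w8.png

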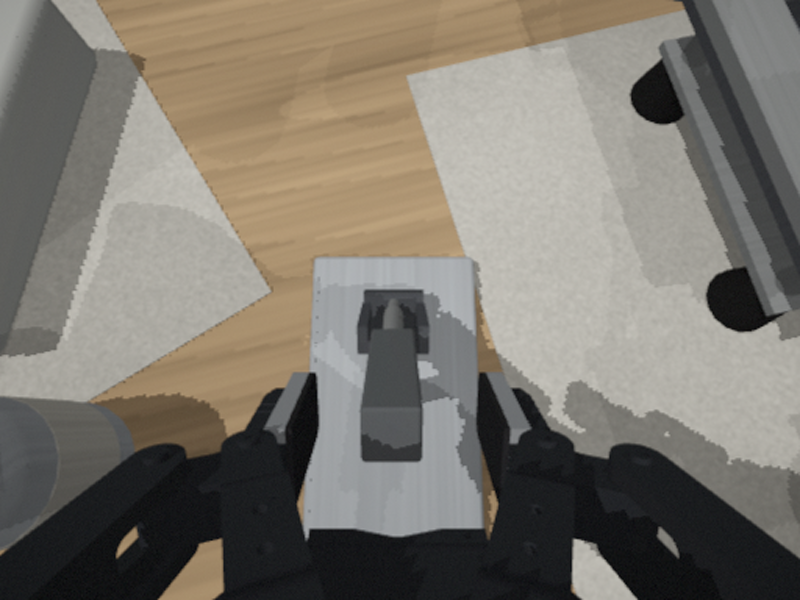

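```bash
cat > fit7.py <<'E'
from h import *
c=dict(np.load('w8.npz'));k=1/1.5625
p,R=np.array([549.1,348.3,133.4]),Rq([0.037,0.958,-0.13,0.254])
# pick model in tool frame: axis -z; unknown: offset, tilt about y, x
def P(q):
    M=Ro.from_rotvec([q[3],q[4],0])
    loc=np.array([[9*a,9*b,35*e] for e,a,b in((1,1,1),(1,1,-1),(1,-1,1),(1,-1,-1))]+[[9*a,9*b,-35.] for a,b in ((1,1),(1,-1))]+[[0,0,-105]])
    loc=loc*[1,-1,-1]  # handle at -z tool
    return R.apply(M.apply(loc)+q[:3])+p
uv=np.array([[362,407],[421,407],[361,461],[421,461],[371,330],[414,330],[392,298]])*k
f=lambda q:np.r_[(proj(c,P(q))-uv).ravel(),q[3:]*20]
r=least_squares(f,[0,0,15,0,0],loss='soft_l1');print(r.x.round(2),r.fun[:14].reshape(-1,2).round(1).tolist())
E
python3 fit7.py
```

```text
[-5.590e+00 -3.440e+00  1.898e+01  1.000e-02  1.000e-02] [[-0.9, 0.6], [0.5, 0.4], [0.6, -0.2], [-0.1, -0.3], [0.2, -0.9], [-0.8, -0.9], [0.3, 3.3]]
```

Request:
move_arm:
  series:
    - [0.004, 0.004, 0, -0.3, -0.25, 1.5, 0.6]
    - [0.004, 0.004, 0, -0.3, -0.25, 2.8, 0.6]
    - [0.004, 0.004, 0, -0.3, -0.25, 3.5, 0.6]
    - [0.004, 0.004, 0, -0.3, -0.25, 3.5, 0.6]

```text
time_s: 9.88
eef_pos: [564.2, 347.2, 104.3]
ee_rot: [0.034, 0.957, -0.13, 0.257]
force: [0.1, 0.9, -0.4]
grip_width: 0.604
```

```bash
python3 - <<'E'
from h import *
P,Rm=rackpose(554.5,349.5,np.radians(-15.3),0);rel(P,Rm)
c=capture('wrist');cv2.imwrite('pics/w9.png',cv2.resize(c['frame'],(800,600),interpolation=cv2.INTER_CUBIC)[:,:,::-1]);np.savez('w9.npz',**c)
E
```

```text
t 9.88 p [564.2 347.2 104.3] F [ 0.1  0.9 -0.4] g 0.604 j [ 0.51  0.6   1.5  -0.56  0.72  2.72]
  row [0.0, -0.0, -0.003] [0.19, 0.03, 0.05]
```

View pics/w9.png

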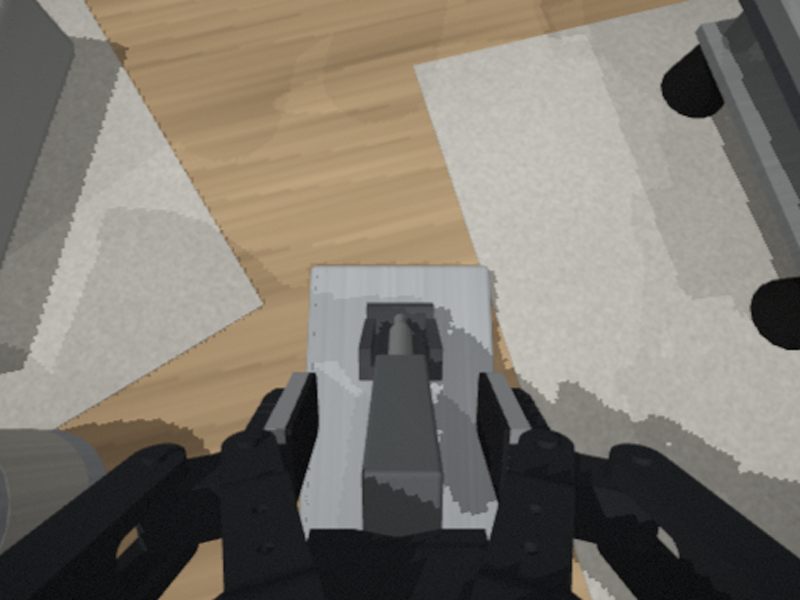

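Request:
move_arm:
  series:
    - [0, 0, 0, 0, 0.1, 0, 0.6]
    - [0, 0, 0, 0, 0.1, 0, 0.3]
    - [0, 0, 0, 0, 0.1, 0, 0]
    - [0, 0, 0, 0, 0.1, 0, 0]
    - [0, 0, 0, 0, 0.1, 0, 0]
  grip_force: 60

```text
time_s: 10.35
eef_pos: [563.9, 347.0, 105.6]
ee_rot: [0.033, 0.957, -0.13, 0.257]
force: [-1.8, 1.1, 1.7]
grip_width: 0.203
```

Request:
move_arm:
  series:
    - [0, 0, 0, 0, 0, 0, 0]
    - [0, 0, 0, 0, 0, 0, 0]
    - [0, 0, 0, 0, 0, 0, 0]

```text
time_s: 10.6
eef_pos: [563.8, 347.1, 105.6]
ee_rot: [0.033, 0.957, -0.13, 0.258]
force: [-0.8, 0.8, 1.3]
grip_width: 0.205
```

```bash
python3 - <<'E'
from h import *
P,Rm=rackpose(554.5,349.5,np.radians(-15.3),0);rel(P,Rm)
p,R,s=tool();print(s["eef_pos"],s["ee_rot"],s["wrist_torque"])
c=capture('wrist');cv2.imwrite('pics/w10.png',cv2.resize(c['frame'],(800,600),interpolation=cv2.INTER_CUBIC)[:,:,::-1]);np.savez('w10.npz',p=p,q=s["ee_rot"],**c)
E
```

```text
t 10.6 p [563.8 347.1 105.6] F [-0.8  0.8  1.3] g 0.205 j [ 0.51  0.6   1.51 -0.56  0.72  2.72]
  row [-0.002, -0.002, -0.003] [0.15, 0.01, 0.18]
[563.84460206 347.07579713 105.61271644] [ 0.03335701  0.95694202 -0.12972259  0.2575293 ] [0.12794523 0.24116863 0.03167752]
```

View pics/w10.png

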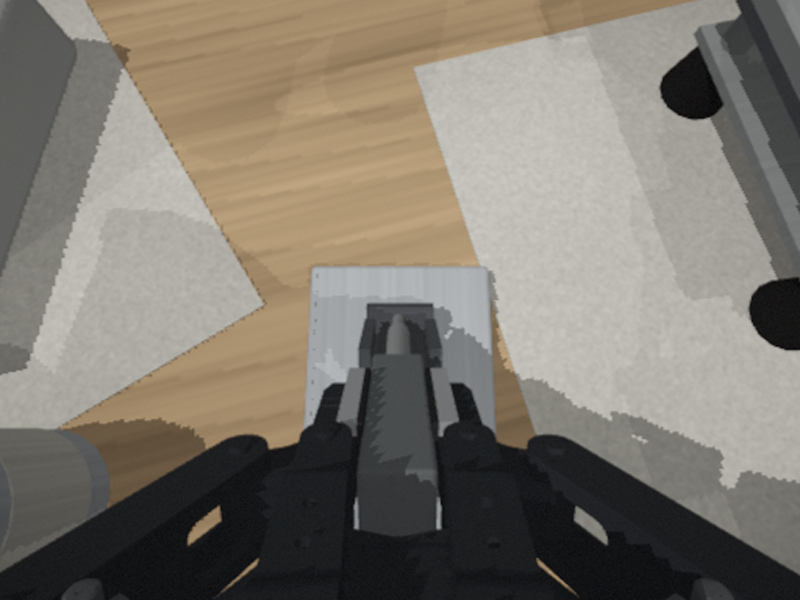

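Request:
move_arm:
  series:
    - [0, 0, 0, 0.5, 0, 0, 0]
    - [0, 0, 0, 1.5, 0, 0, 0]
    - [0, 0, 0, 3, 0, 0, 0]
    - [0, 0, 0, 4.5, 0, 0, 0]
    - [0, 0, 0, 6, 0, 0, 0]

```text
time_s: 11.07
eef_pos: [614.6, 332.7, 135.9]
ee_rot: [0.034, 0.957, -0.13, 0.257]
force: [-0.3, -0.1, -0.3]
grip_width: 0.201
```

Request:
move_arm:
  series:
    - [0, 0, 0, 1.5, 0, -2, 0]
    - [0, 0, 0, 3, 0, -5, 0]
    - [0, 0, 0, 4, 0, -8, 0]
    - [0, 0, 0, 5, 0, -11, 0]
    - [0, 0, 0, 5, 0, -11, 0]

```text
time_s: 11.48
eef_pos: [604.2, 336.6, 264.1]
ee_rot: [0.031, 0.956, -0.13, 0.262]
force: [0.9, 0.8, 1.3]
grip_width: 0.2
```

```bash
python3 - <<'E'
from h import *
p,R,s=tool();print(p,s["ee_rot"],s["joints"].round(2),s["force"],s["grip_width"])
c=capture('wrist');cv2.imwrite('pics/w11.png',cv2.resize(c['frame'],(800,600),interpolation=cv2.INTER_CUBIC)[:,:,::-1]);np.savez('w11.npz',p=p,q=s["ee_rot"],**c)
crop(c,190,130,320,260,4.5,'pics/w11a.png')
E
```

```text
[604.2290558  336.57425839 264.10263631] [ 0.03059652  0.95583141 -0.13005946  0.26179135] [ 0.46  0.49  1.25 -0.4   1.02  2.45] [0.87278082 0.83914303 1.29794283] 0.20047276039054562
```

View pics/w11.png

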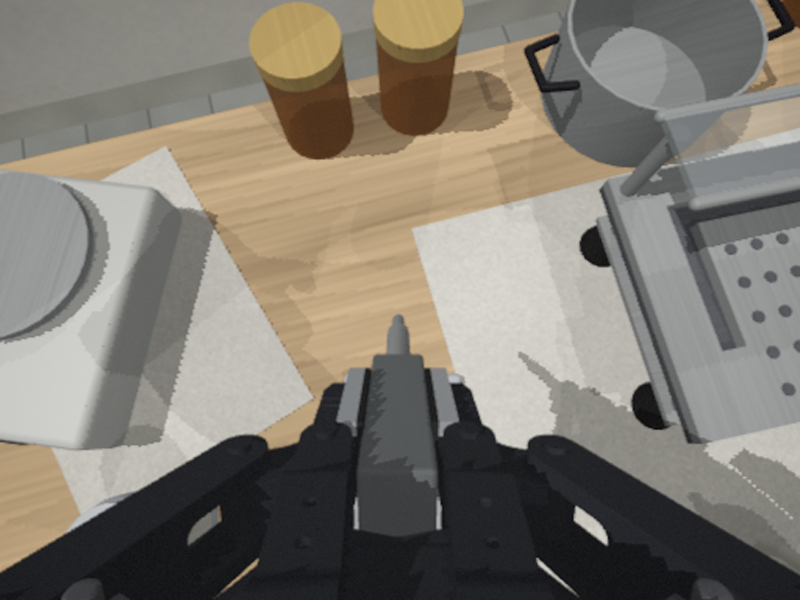

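View pics/w11a.png

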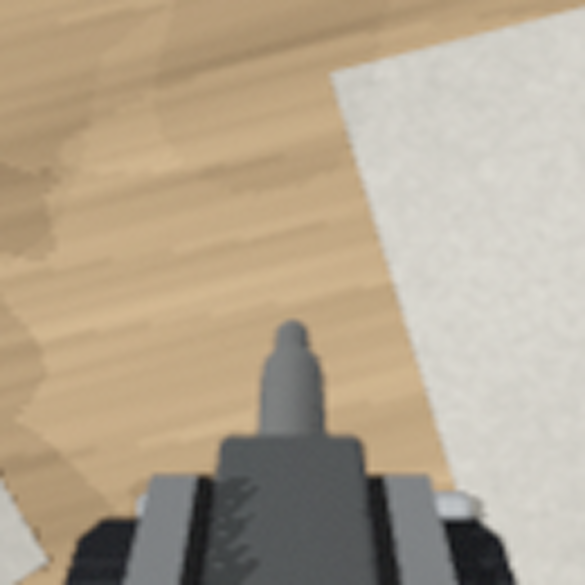

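```bash
cat > fit8.py <<'E'
from h import *
d=dict(np.load('w11.npz'));c=d;k=1/1.5625
p,R=d['p'],Rq(d['q'])
def m(U,V,k,x0,y0): return [(U+.5)/k-.5+x0,(V+.5)/k-.5+y0]
Z=lambda U,V:m(U,V,4.5,190,130)
loc0=np.array([[9,9,-35.],[9,-9,-35],[3,0,-105],[9,9,35],[9,-9,35],[-9,9,35],[-9,-9,35],[5,5,-70],[5,-5,-70]])*[1,-1,-1]
uv=np.array([Z(220,438),Z(360,438),Z(292,320),[361*k,471*k],[437*k,471*k],[357*k,530*k],[441*k,530*k]])
def P(q): return R.apply(Ro.from_rotvec([q[3],q[4],0]).apply(loc0[:7])+q[:3])+p
f=lambda q:np.r_[(proj(c,P(q))-uv).ravel(),q[3:]*10]
r=least_squares(f,[0,0,-18,0,0],loss='soft_l1');print(r.x.round(3),r.fun[:14].reshape(-1,2).round(1).tolist())
print("tip in tool",(Ro.from_rotvec([r.x[3],r.x[4],0]).apply([0,0,105.])+r.x[:3]).round(1))
o,dd=ray(c,Z(292,320));o=R.inv().apply(o-p);dd=R.inv().apply(dd)
for z in (80,84,86.3,88,92): print(z,(o+dd*(z-o[2])/dd[2]).round(1),"minus r3 in x")
E
python3 fit8.py
```

```text
[-6.774e+00 -1.161e+00 -9.081e+00  3.000e-03  1.900e-02] [[0.7, 0.1], [0.0, 0.1], [-0.5, -0.4], [0.1, -0.7], [-0.3, -0.8], [3.6, 0.9], [-4.0, 0.8]]
tip in tool [-4.8 -1.5 95.9]
80 [ 2.6 -1.2 80. ] minus r3 in x
84 [ 1.4 -1.2 84. ] minus r3 in x
86.3 [ 0.7 -1.2 86.3] minus r3 in x
88 [ 0.2 -1.2 88. ] minus r3 in x
92 [-1.  -1.2 92. ] minus r3 in x
```

```bash
cat >> h.py <<'E'
FX,FY,FW=624.2,22.6,np.radians(-3.05)
TIP=np.array([-2.2,0,86.])
def seam(fx,fy,z,lean=33):
    M=Ro.from_euler('z',FW).as_matrix(); t=M@[fx,fy,0]+[FX,FY,z]; Rm=down(FW,np.radians(lean)); return t-Rm.apply(TIP),Rm
def tipnow():
    p,R,s=tool(); t=R.apply(TIP)+p; f=Ro.from_euler('z',-FW).apply(t-[FX,FY,0]); 
    zz=R.apply([0,0,1]); print("t",round(s["time_s"],2),"tip in filler",f.round(1),"lean",np.degrees(np.arccos(-zz[2])).round(1),"F",s["force"].round(1),"g",round(s["grip_width"],3)); return f
E
python3 - <<'E'
from h import *
R=Rq([0.03335701,0.95694202,-0.12972259,0.2575293]);p=np.array([563.84,347.08,105.61])
t=R.apply(TIP)+p; print("home tip",t,"from rack",Ro.from_euler('z',np.radians(15.3)).apply(t-[555.9,349.2,0]), "w 558:",Ro.from_euler('z',np.radians(15.3)).apply(t-[558,346.5,0]));print("home lean",np.degrees(np.arccos(-R.apply([0,0,1])[2])))
P,Rm=seam(-31,75,135);print(P);rel(P,Rm);tipnow()
E
```

```text
home tip [603.64936998 336.35197323  30.10527496] from rack [49.44725705  0.20711235 30.10527496] w 558: [46.70922924  2.25728398 30.10527496]
home lean 30.102225456834784
[552.30432025 101.53719844 208.32387472]
t 11.53 p [603.8 336.1 260.2] F [ 0.   0.4 -1.7] g 0.205 j [ 0.46  0.5   1.25 -0.4   1.02  2.45]
  row [0.107, 0.045, -0.186] [-1.47, 24.02, 4.97]
t 11.53 tip in filler [  3.7 303.6 184.9] lean 30.4 F [ 0.   0.4 -1.7] g 0.205
```

Request:
move_arm:
  series:
    - [0.02, 0.01, -0.04, -0.3, 4, 0, 0]
    - [0.04, 0.02, -0.08, -0.6, 8, 0, 0]
    - [0.06, 0.03, -0.12, -0.9, 12, 0, 0]
    - [0.08, 0.04, -0.16, -1.2, 16, 0, 0]
    - [0.107, 0.045, -0.186, -1.5, 20, 0, 0]

```text
time_s: 11.95
eef_pos: [537.6, 147.0, 249.7]
ee_rot: [0.008, 0.959, -0.025, 0.283]
force: [1.0, -0.3, -1.3]
grip_width: 0.204
```

```bash
python3 - <<'E'
from h import *
P,Rm=seam(-31,75,120);rel(P,Rm);tipnow()
E
```

```text
t 11.95 p [537.6 147.  249.7] F [ 1.  -0.3 -1.3] g 0.204 j [ 0.09  0.12  1.8  -0.13  0.66  1.8 ]
  row [0.002, 0.002, 0.001] [-1.62, 4.45, 5.67]
t 11.95 tip in filler [-48.3 119.5 176.2] lean 32.9 F [ 1.  -0.3 -1.3] g 0.204
```

Request:
move_arm:
  series:
    - [0, 0, 0, -0.5, 2.5, 1, 0]
    - [0, 0, 0, -1, 4.4, 3, 0]
    - [0, 0, 0, -1.6, 4.4, 5, 0]
    - [0, 0, 0, -1.6, 4.4, 5.7, 0]
    - [0, 0, 0, -1.6, 4.4, 5.7, 0]

```text
time_s: 12.37
eef_pos: [552.2, 101.6, 190.7]
ee_rot: [0.009, 0.959, -0.026, 0.28]
force: [-0.5, 0.0, -1.0]
grip_width: 0.198
```

```bash
python3 - <<'E'
from h import *
tipnow();P,Rm=seam(-31,75,100);rel(P,Rm)
E
```

```text
t 12.37 tip in filler [-31.6  74.9 117.1] lean 32.6 F [-0.5  0.  -1. ] g 0.198
t 12.37 p [552.2 101.6 190.7] F [-0.5  0.  -1. ] g 0.198 j [-0.02  0.19  1.88 -0.05  0.5   1.64]
  row [0.002, 0.007, 0.0] [-0.93, 0.01, 1.47]
```

Request:
move_arm:
  series:
    - [0, 0.005, 0, -0.4, 0, 0.7, 0]
    - [0, 0.005, 0, -0.9, 0, 1.4, 0]
    - [0, 0.005, 0, -0.9, 0, 1.4, 0]
    - [0, 0.005, 0, -0.9, 0, 1.4, 0]

```text
time_s: 12.7
eef_pos: [552.1, 102.1, 174.1]
ee_rot: [0.009, 0.959, -0.025, 0.283]
force: [0.6, -0.5, -0.7]
grip_width: 0.202
```

```bash
python3 - <<'E'
from h import *
tipnow();p,R,s=tool();c=capture('wrist');cv2.imwrite('pics/w12.png',cv2.resize(c['frame'],(800,600),interpolation=cv2.INTER_CUBIC)[:,:,::-1]);np.savez('w12.npz',p=p,q=s["ee_rot"],**c)
crop(c,180,110,340,250,4,'pics/w12a.png')
s=capture('scene');crop(s,190,170,310,270,6,'pics/s12.png')
E
```

```text
t 12.7 tip in filler [-31.5  75.4 100.7] lean 32.8 F [ 0.6 -0.5 -0.7] g 0.202
```

View pics/w12.png

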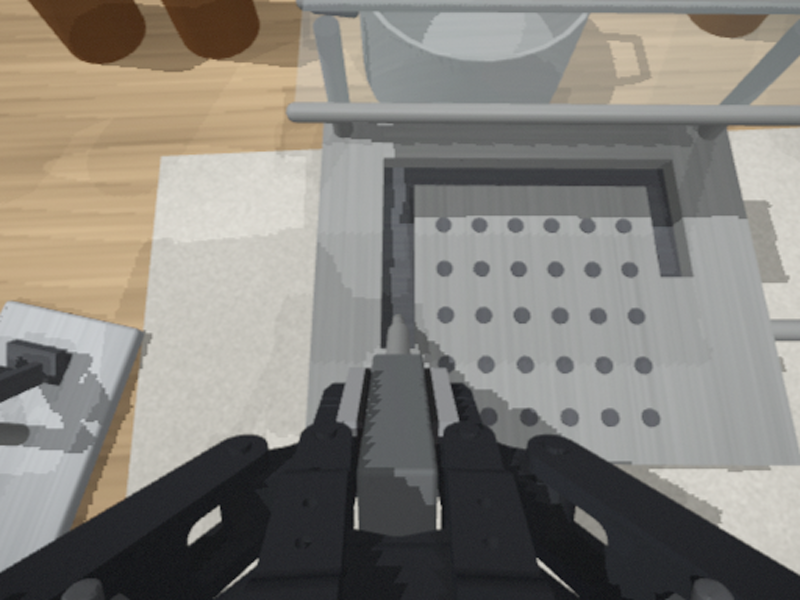

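View pics/w12a.png

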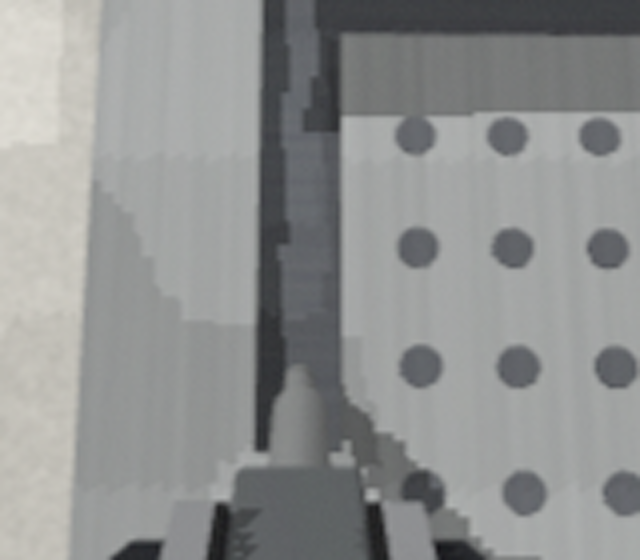

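View pics/s12.png

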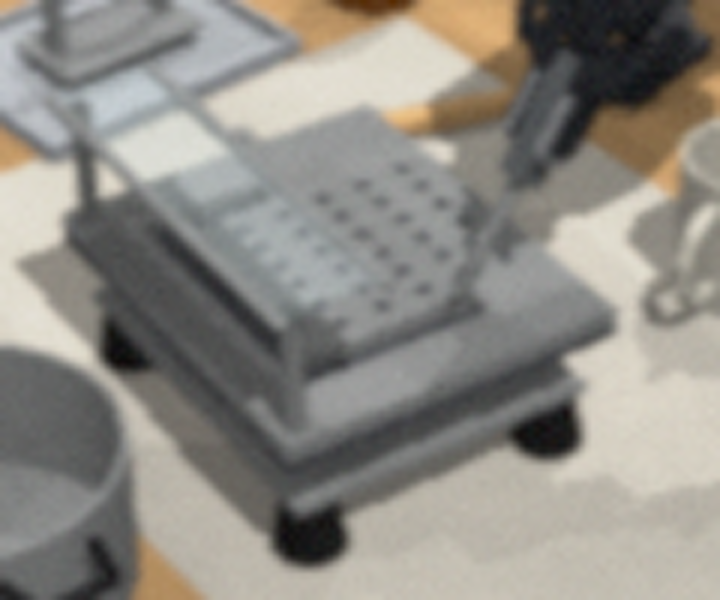

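```bash
cat > fit9.py <<'E'
import fit1
from fit1 import *
from h import *
d=dict(np.load('w12.npz'));fit1.c=d;k=1/1.5625
print("w12");x=fit([[69,84,92],[69,-84,92],[-4,-66,92],[-4,-84,92],[51,66,92],[51,-66,92],[-100,-120,92]],np.array([[386,159],[671,161],[662,276],[693,276],[414,185],[647,185],[800,467]])*k,[624,23,-.05])
uv=m(298,367,4,180,110)
for z in (97,100,103):
  t=onz(d,uv,z); print(z,Ro.from_euler('z',-x[2]).apply(t-[x[0],x[1],0]).round(1))
print("predicted px of tip",proj(d,Rq(d['q']).apply(TIP+[3,0,0])+d['p']),uv)
E
python3 fit9.py | sed -n '/w12/,$p'
```

```text
w12
[623.8  24.2] yaw deg -3.52
 res [[-1.8, -1.5], [0.9, -1.1], [-1.2, 0.7], [0.4, 0.9], [0.2, -0.4], [-0.8, 0.9], [1.8, -0.4]]
97 [-27.7  75.1  97. ]
100 [-28.5  75.1 100. ]
103 [-29.4  75.1 103. ]
predicted px of tip [[256.05236885 201.18402254]] [254.125, 201.375]
```

```bash
sed -i 's/np.radians(-3.05)/np.radians(-3.15)/' h.py; python3 - <<'E'
from h import *
tipnow();P,Rm=seam(-31,75,86.5);rel(P,Rm)
E
```

```text
t 12.8 tip in filler [-31.1  75.2 101.5] lean 32.9 F [-0.6 -0.1 -0.9] g 0.202
t 12.8 p [552.5 101.9 174.8] F [-0.6 -0.1 -0.9] g 0.202 j [-0.02  0.21  1.91 -0.05  0.45  1.65]
  row [0.001, 0.001, 0.002] [-0.82, 0.02, 1.26]
```

Request:
move_arm:
  series:
    - [0, 0, 0.002, -0.2, 0, 0.3, 0]
    - [0, 0, 0.002, -0.4, 0, 0.6, 0]
    - [0, 0, 0.002, -0.6, 0, 0.9, 0]
    - [0, 0, 0.002, -0.8, 0, 1.25, 0]
    - [0, 0, 0.002, -0.8, 0, 1.25, 0]

```text
time_s: 13.22
eef_pos: [552.1, 101.9, 158.9]
ee_rot: [0.008, 0.959, -0.026, 0.283]
force: [0.2, 0.1, -1.0]
grip_width: 0.2
```

```bash
python3 - <<'E'
from h import *
tipnow();P,Rm=seam(-31,75,85);rel(P,Rm)
E
```

```text
t 13.22 tip in filler [-31.5  75.1  85.5] lean 32.8 F [ 0.2  0.1 -1. ] g 0.2
t 13.22 p [552.1 101.9 158.9] F [ 0.2  0.1 -1. ] g 0.2 j [-0.02  0.24  1.92 -0.06  0.41  1.66]
  row [0.001, 0.003, 0.0] [-0.01, 0.02, 0.07]
```

Request:
move_arm:
  series:
    - [0, 0, 0, -0.05, 0, 0.07, 0]
    - [0, 0, 0, -0.05, 0, 0.1, 0]
    - [0, 0, 0, -0.05, 0, 0.1, 0]

```text
time_s: 13.47
eef_pos: [552.3, 101.8, 157.8]
ee_rot: [0.008, 0.959, -0.026, 0.283]
force: [-0.5, -0.0, -0.3]
grip_width: 0.203
```

```bash
python3 - <<'E'
from h import *
tipnow()
E
```

```text
t 13.47 tip in filler [-31.4  75.1  84.3] lean 32.8 F [-0.5 -0.  -0.3] g 0.203
```

Request:
move_arm:
  series:
    - [0, 0, 0, -0.05, 0, 0.07, 0]
    - [0, 0, 0, -0.05, 0, 0.1, 0]
    - [0, 0, 0, -0.05, 0, 0.1, 0]

```text
time_s: 13.72
eef_pos: [552.4, 101.8, 156.7]
ee_rot: [0.008, 0.959, -0.026, 0.283]
force: [-0.6, -0.2, -0.9]
grip_width: 0.202
```

```bash
python3 - <<'E'
from h import *
tipnow()
E
```

```text
t 13.72 tip in filler [-31.2  75.1  83.2] lean 32.8 F [-0.6 -0.2 -0.9] g 0.202
```

Request:
move_arm:
  series:
    - [0, 0, 0, -0.05, 0, 0.07, 0]
    - [0, 0, 0, -0.05, 0, 0.09, 0]
    - [0, 0, 0, -0.05, 0, 0.09, 0]

```text
time_s: 13.97
eef_pos: [552.7, 101.8, 155.9]
ee_rot: [0.008, 0.959, -0.026, 0.283]
force: [-1.3, -0.1, 2.2]
grip_width: 0.204
```

```bash
python3 - <<'E'
from h import *
tipnow()
E
```

```text
t 13.97 tip in filler [-30.9  75.1  82.5] lean 32.9 F [-1.3 -0.1  2.2] g 0.204
```

Request:
move_arm:
  series:
    - [0, 0, 0, 0.34, 0, 0.11, 0]
    - [0, 0, 0, 0.63, 0, 0.3, 0]
    - [0, 0, 0, 0.92, 0, 0.49, 0]
    - [0, 0, 0, 1.21, 0, 0.68, 0]
    - [0, 0, 0, 1.5, 0, 0.87, 0]

```text
time_s: 14.38
eef_pos: [570.3, 100.8, 156.6]
ee_rot: [0.008, 0.959, -0.026, 0.283]
force: [0.2, -0.1, -0.8]
grip_width: 0.202
```

```bash
cat > nxt.py <<'E'
import sys
from h import *
x,y,n=map(float,sys.argv[1:4]); f=tipnow();P,Rm=seam(x,y,float(sys.argv[4]) if len(sys.argv)>4 else 83.4);rel(P,Rm)
E
python3 nxt.py 0 75 5
```

```text
t 14.38 tip in filler [-13.3  75.   83.1] lean 32.9 F [ 0.2 -0.1 -0.8] g 0.202
t 14.38 p [570.3 100.8 156.6] F [ 0.2 -0.1 -0.8] g 0.202 j [-0.02  0.28  1.88 -0.05  0.41  1.65]
  row [0.001, 0.002, 0.0] [1.11, 0.01, 0.7]
```

Request:
move_arm:
  series:
    - [0, 0, 0, 0.28, 0, 0.17, 0]
    - [0, 0, 0, 0.56, 0, 0.35, 0]
    - [0, 0, 0, 0.84, 0, 0.53, 0]
    - [0, 0, 0, 1.12, 0, 0.7, 0]
    - [0, 0, 0, 1.4, 0, 0.88, 0]

```text
time_s: 14.8
eef_pos: [587.2, 99.9, 156.8]
ee_rot: [0.008, 0.959, -0.026, 0.283]
force: [-0.1, 0.5, -0.3]
grip_width: 0.203
```

```bash
python3 nxt.py 20 75 5
```

```text
t 14.8 tip in filler [ 3.6 75.  83.3] lean 32.9 F [-0.1  0.5 -0.3] g 0.203
t 14.8 p [587.2  99.9 156.8] F [-0.1  0.5 -0.3] g 0.203 j [-0.02  0.31  1.83 -0.05  0.43  1.65]
  row [0.001, 0.002, 0.0] [1.36, 0.01, 0.88]
```

Tracking well, same step repeated.

Request:
move_arm:
  series:
    - [0, 0, 0, 0.28, 0, 0.18, 0]
    - [0, 0, 0, 0.56, 0, 0.36, 0]
    - [0, 0, 0, 0.84, 0, 0.54, 0]
    - [0, 0, 0, 1.12, 0, 0.72, 0]
    - [0, 0, 0, 1.4, 0, 0.9, 0]

```text
time_s: 15.22
eef_pos: [604.1, 98.9, 156.8]
ee_rot: [0.008, 0.959, -0.026, 0.283]
force: [-0.3, -0.2, -0.3]
grip_width: 0.207
```

```bash
python3 nxt.py 37 75 5;  python3 - <<'E'
from h import *
p,R,s=tool();c=capture('wrist');crop(c,120,60,420,250,2.6,'pics/w13.png')
s=capture('scene');crop(s,190,170,310,270,6,'pics/s13.png')
E
```

```text
t 15.22 tip in filler [20.6 75.  83.3] lean 32.9 F [-0.3 -0.2 -0.3] g 0.207
t 15.22 p [604.1  98.9 156.8] F [-0.3 -0.2 -0.3] g 0.207 j [-0.02  0.34  1.79 -0.05  0.44  1.64]
  row [0.001, 0.003, 0.0] [1.36, 0.01, 0.89]
```

View pics/w13.png

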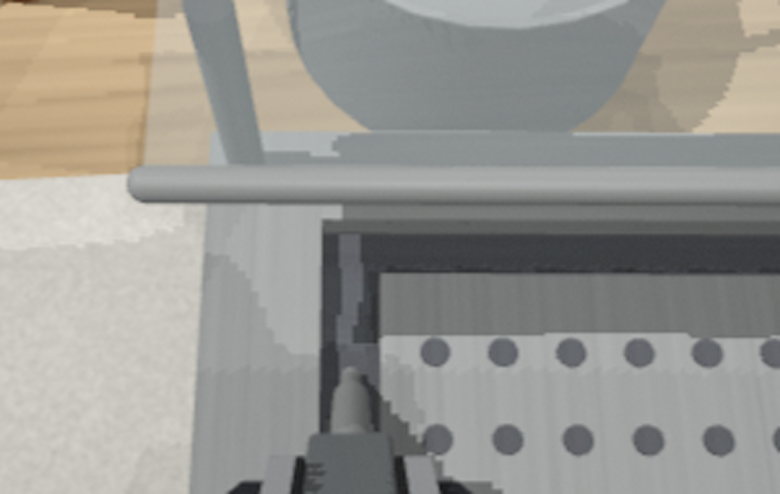

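View pics/s13.png

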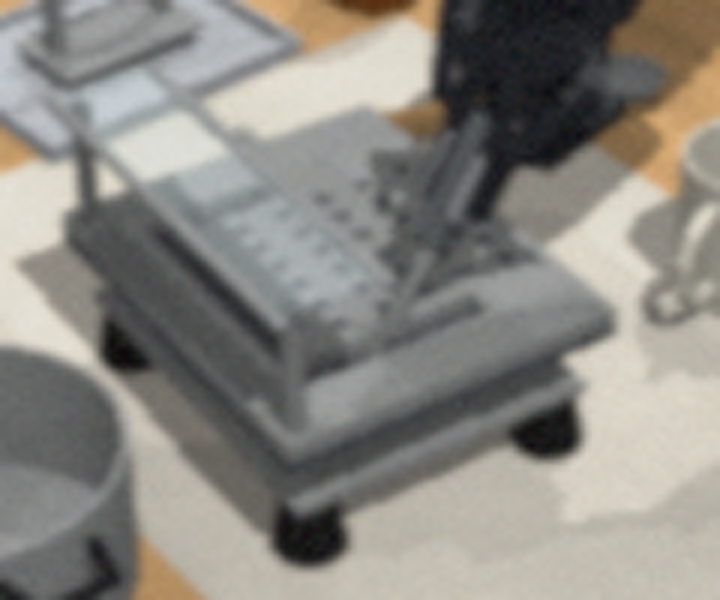

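Request:
move_arm:
  series:
    - [0, 0, 0, 0.28, 0, 0.18, 0]
    - [0, 0, 0, 0.56, 0, 0.36, 0]
    - [0, 0, 0, 0.84, 0, 0.54, 0]
    - [0, 0, 0, 1.12, 0, 0.72, 0]
    - [0, 0, 0, 1.4, 0, 0.9, 0]

```text
time_s: 15.73
eef_pos: [621.2, 97.9, 156.8]
ee_rot: [0.008, 0.959, -0.027, 0.283]
force: [0.2, 0.6, -0.7]
grip_width: 0.207
```

```bash
python3 nxt.py 62.5 75 5
```

```text
t 15.73 tip in filler [37.7 75.  83.4] lean 32.9 F [ 0.2  0.6 -0.7] g 0.207
t 15.73 p [621.2  97.9 156.8] F [ 0.2  0.6 -0.7] g 0.207 j [-0.02  0.37  1.74 -0.04  0.46  1.64]
  row [0.001, 0.002, -0.0] [2.06, 0.0, 1.35]
```

Request:
move_arm:
  series:
    - [0, 0, 0, 0.28, 0, 0.18, 0]
    - [0, 0, 0, 0.56, 0, 0.36, 0]
    - [0, 0, 0, 0.84, 0, 0.54, 0]
    - [0, 0, 0, 1.12, 0, 0.73, 0]
    - [0, 0, 0, 1.4, 0, 0.91, 0]

```text
time_s: 16.15
eef_pos: [638.2, 97.0, 156.7]
ee_rot: [0.008, 0.959, -0.027, 0.283]
force: [-0.1, 0.2, 0.5]
grip_width: 0.206
```

```bash
python3 nxt.py 62.5 75 5
```

```text
t 16.15 tip in filler [54.7 75.  83.3] lean 32.9 F [-0.1  0.2  0.5] g 0.206
t 16.15 p [638.2  97.  156.7] F [-0.1  0.2  0.5] g 0.206 j [-0.02  0.41  1.69 -0.04  0.47  1.63]
  row [0.001, 0.002, -0.0] [0.64, 0.0, 0.42]
```

Request:
move_arm:
  series:
    - [0, 0, 0, 0.28, 0, 0.18, 0]
    - [0, 0, 0, 0.54, 0, 0.35, 0]
    - [0, 0, 0, 0.64, 0, 0.42, 0]

```text
time_s: 16.4
eef_pos: [646.3, 96.5, 156.7]
ee_rot: [0.008, 0.959, -0.027, 0.283]
force: [0.1, 0.0, -0.6]
grip_width: 0.201
```

```bash
python3 nxt.py 62.5 60 5;  python3 - <<'E'
from h import *
p,R,s=tool();c=capture('wrist');crop(c,120,60,420,250,2.6,'pics/w14.png')
s=capture('scene');crop(s,190,170,310,270,6,'pics/s14.png')
E
```

```text
t 16.4 tip in filler [62.8 74.9 83.3] lean 32.9 F [ 0.1  0.  -0.6] g 0.201
t 16.4 p [646.3  96.5 156.7] F [ 0.1  0.  -0.6] g 0.201 j [-0.02  0.42  1.67 -0.04  0.48  1.63]
  row [0.001, 0.002, -0.0] [-0.04, 1.5, -0.03]
```

View pics/w14.png

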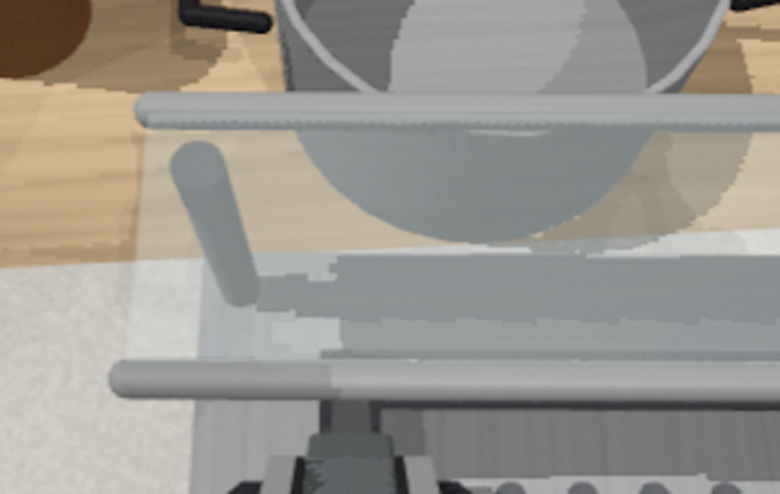

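View pics/s14.png

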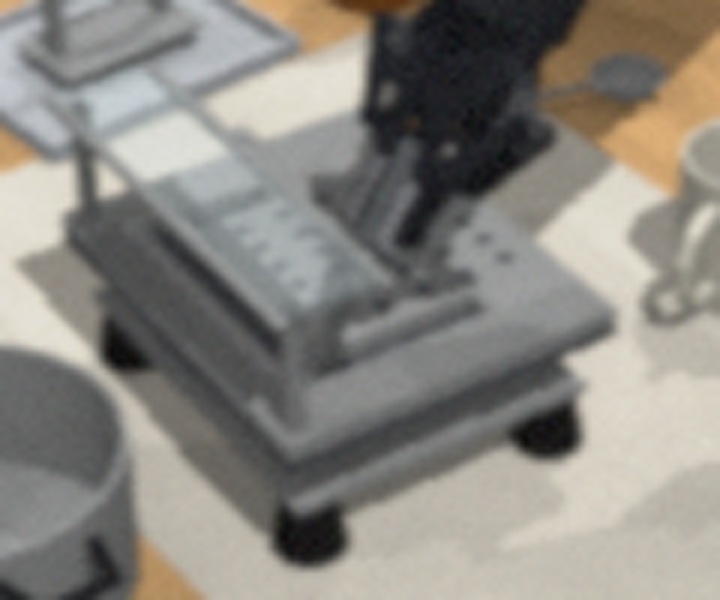

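Request:
move_arm:
  series:
    - [0, 0, 0, 0, 0.33, 0, 0]
    - [0, 0, 0, 0, 0.67, 0, 0]
    - [0, 0, 0, 0, 1, 0, 0]
    - [0, 0, 0, 0, 1.33, 0, 0]
    - [0, 0, 0, 0, 1.67, 0, 0]

```text
time_s: 16.92
eef_pos: [645.0, 79.4, 156.7]
ee_rot: [0.008, 0.959, -0.027, 0.283]
force: [0.1, -0.3, -1.2]
grip_width: 0.202
```

```bash
python3 nxt.py 62.5 41 5
```

```text
t 16.92 tip in filler [62.5 57.7 83.2] lean 32.9 F [ 0.1 -0.3 -1.2] g 0.202
t 16.92 p [645.   79.4 156.7] F [ 0.1 -0.3 -1.2] g 0.202 j [-0.06  0.41  1.68  0.    0.47  1.57]
  row [0.001, 0.002, -0.0] [-0.01, 1.68, -0.01]
```

Request:
move_arm:
  series:
    - [0, 0, 0, 0, 0.33, 0, 0]
    - [0, 0, 0, 0, 0.67, -0.01, 0]
    - [0, 0, 0, 0, 1, -0.01, 0]
    - [0, 0, 0, 0, 1.33, -0.01, 0]
    - [0, 0, 0, 0, 1.67, -0.01, 0]

```text
time_s: 17.33
eef_pos: [644.0, 62.4, 156.8]
ee_rot: [0.008, 0.959, -0.027, 0.283]
force: [-0.1, -1.1, -1.3]
grip_width: 0.205
```

```bash
python3 nxt.py 62.5 24 5
```

```text
t 17.33 tip in filler [62.4 40.7 83.4] lean 32.9 F [-0.1 -1.1 -1.3] g 0.205
t 17.33 p [644.   62.4 156.8] F [-0.1 -1.1 -1.3] g 0.205 j [-0.09  0.41  1.69  0.04  0.47  1.5 ]
  row [0.001, 0.002, -0.0] [-0.01, 1.68, 0.0]
```

Request:
move_arm:
  series:
    - [0, 0, 0, 0, 0.33, 0, 0]
    - [0, 0, 0, 0, 0.67, 0, 0]
    - [0, 0, 0, 0, 1, 0, 0]
    - [0, 0, 0, 0, 1.33, 0, 0]
    - [0, 0, 0, 0, 1.67, 0, 0]

```text
time_s: 17.75
eef_pos: [643.0, 45.4, 156.8]
ee_rot: [0.008, 0.959, -0.027, 0.283]
force: [0.7, 0.5, -1.5]
grip_width: 0.199
```

```bash
python3 nxt.py 62.5 7 5
```

```text
t 17.75 tip in filler [62.4 23.7 83.4] lean 32.9 F [ 0.7  0.5 -1.5] g 0.199
t 17.75 p [643.   45.4 156.8] F [ 0.7  0.5 -1.5] g 0.199 j [-0.13  0.4   1.7   0.08  0.47  1.44]
  row [0.001, 0.002, -0.0] [-0.01, 1.68, 0.01]
```

Request:
move_arm:
  series:
    - [0, 0, 0, 0, 0.33, 0, 0]
    - [0, 0, 0, 0, 0.67, 0, 0]
    - [0, 0, 0, 0, 1, 0, 0]
    - [0, 0, 0, 0, 1.33, 0, 0]
    - [0, 0, 0, 0, 1.67, 0, 0]

```text
time_s: 18.17
eef_pos: [642.1, 28.4, 156.8]
ee_rot: [0.008, 0.959, -0.027, 0.283]
force: [-0.3, -0.5, -0.4]
grip_width: 0.198
```

```bash
python3 nxt.py 62.5 -10 5;  python3 - <<'E'
from h import *
p,R,s=tool();c=capture('wrist');crop(c,120,60,420,250,2.6,'pics/w15.png')
E
```

```text
t 18.17 tip in filler [62.3  6.6 83.4] lean 32.9 F [-0.3 -0.5 -0.4] g 0.198
t 18.17 p [642.1  28.4 156.8] F [-0.3 -0.5 -0.4] g 0.198 j [-0.16  0.39  1.71  0.12  0.47  1.37]
  row [0.001, 0.002, -0.0] [-0.01, 1.68, 0.01]
```

View pics/w15.png

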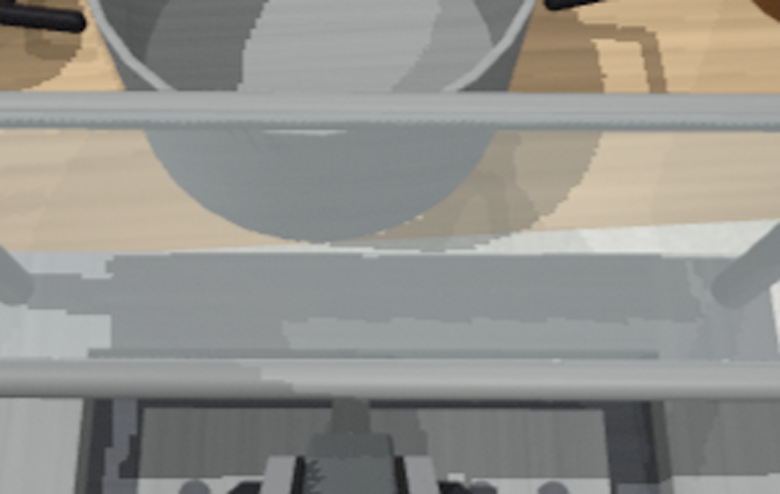

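Request:
move_arm:
  series:
    - [0, 0, 0, 0, 0.33, 0, 0]
    - [0, 0, 0, 0.01, 0.67, 0.01, 0]
    - [0, 0, 0, 0.01, 1, 0.01, 0]
    - [0, 0, 0, 0.01, 1.33, 0.01, 0]
    - [0, 0, 0, 0.01, 1.67, 0.01, 0]

```text
time_s: 18.63
eef_pos: [641.3, 10.9, 156.8]
ee_rot: [0.008, 0.959, -0.027, 0.283]
force: [0.9, 0.6, -0.6]
grip_width: 0.2
```

```bash
python3 nxt.py 62.5 -27 5
```

```text
t 18.63 tip in filler [ 62.5 -10.9  83.4] lean 32.9 F [ 0.9  0.6 -0.6] g 0.2
t 18.63 p [641.3  10.9 156.8] F [ 0.9  0.6 -0.6] g 0.2 j [-0.2   0.39  1.71  0.16  0.47  1.31]
  row [0.002, 0.002, -0.0] [-0.02, 1.62, 0.0]
```

Request:
move_arm:
  series:
    - [0, 0, 0, 0, 0.33, 0, 0]
    - [0, 0, 0, 0, 0.67, 0, 0]
    - [0, 0, 0, 0, 1, 0, 0]
    - [0, 0, 0, 0, 1.33, 0, 0]
    - [0, 0, 0, 0, 1.67, 0, 0]

```text
time_s: 19.05
eef_pos: [640.3, -6.1, 156.9]
ee_rot: [0.008, 0.959, -0.027, 0.283]
force: [0.0, 0.5, -0.3]
grip_width: 0.198
```

```bash
python3 nxt.py 62.5 -44 5
```

```text
t 19.05 tip in filler [ 62.5 -27.9  83.4] lean 32.9 F [ 0.   0.5 -0.3] g 0.198
t 19.05 p [640.3  -6.1 156.9] F [ 0.   0.5 -0.3] g 0.198 j [-0.23  0.39  1.72  0.2   0.48  1.24]
  row [0.002, 0.002, -0.0] [-0.02, 1.62, 0.0]
```

Request:
move_arm:
  series:
    - [0, 0, 0, 0, 0.33, 0, 0]
    - [0, 0, 0, 0, 0.67, 0, 0]
    - [0, 0, 0, 0, 1, 0, 0]
    - [0, 0, 0, 0, 1.33, 0, 0]
    - [0, 0, 0, 0, 1.67, 0, 0]

```text
time_s: 19.47
eef_pos: [639.4, -23.1, 156.9]
ee_rot: [0.008, 0.959, -0.027, 0.283]
force: [-0.1, 0.0, -1.2]
grip_width: 0.202
```

```bash
python3 nxt.py 62.5 -61 5
```

```text
t 19.47 tip in filler [ 62.5 -44.9  83.4] lean 32.9 F [-0.1  0.  -1.2] g 0.202
t 19.47 p [639.4 -23.1 156.9] F [-0.1  0.  -1.2] g 0.202 j [-0.26  0.39  1.72  0.24  0.48  1.18]
  row [0.002, 0.002, -0.0] [-0.02, 1.62, 0.01]
```

Request:
move_arm:
  series:
    - [0, 0, 0, 0, 0.33, 0, 0]
    - [0, 0, 0, 0, 0.67, 0, 0]
    - [0, 0, 0, 0, 1, 0, 0]
    - [0, 0, 0, 0, 1.33, 0, 0]
    - [0, 0, 0, 0, 1.67, 0, 0]

```text
time_s: 19.88
eef_pos: [638.4, -40.1, 156.9]
ee_rot: [0.008, 0.959, -0.027, 0.283]
force: [-0.3, -0.5, -0.8]
grip_width: 0.203
```

```bash
python3 nxt.py 62 -75 5;  python3 - <<'E'
from h import *
p,R,s=tool();c=capture('wrist');crop(c,120,60,420,250,2.6,'pics/w16.png')
E
```

```text
t 19.88 tip in filler [ 62.5 -62.   83.4] lean 32.9 F [-0.3 -0.5 -0.8] g 0.203
t 19.88 p [638.4 -40.1 156.9] F [-0.3 -0.5 -0.8] g 0.203 j [-0.3   0.39  1.72  0.28  0.49  1.12]
  row [0.002, 0.002, -0.0] [-0.06, 1.32, -0.02]
```

View pics/w16.png

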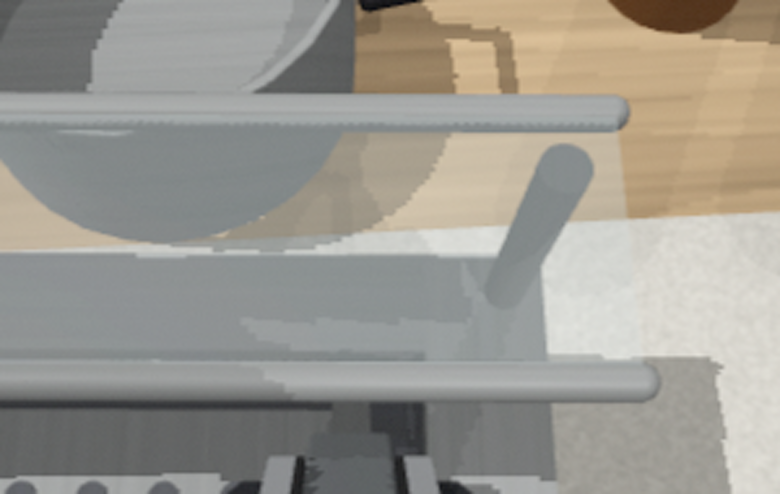

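Request:
move_arm:
  series:
    - [0, 0, 0, 0, 0.33, 0, 0]
    - [0, 0, 0, 0, 0.67, 0, 0]
    - [0, 0, 0, -0.02, 1, 0, 0]
    - [0, 0, 0, -0.04, 1.25, -0.02, 0]
    - [0, 0, 0, -0.04, 1.31, -0.02, 0]

```text
time_s: 20.35
eef_pos: [637.2, -54.2, 156.9]
ee_rot: [0.009, 0.959, -0.027, 0.283]
force: [0.6, 0.1, -1.3]
grip_width: 0.202
```

```bash
python3 nxt.py 46 -75 5
```

```text
t 20.35 tip in filler [ 62.1 -76.1  83.5] lean 32.9 F [ 0.6  0.1 -1.3] g 0.202
t 20.35 p [637.2 -54.2 156.9] F [ 0.6  0.1 -1.3] g 0.202 j [-0.33  0.39  1.72  0.31  0.5   1.07]
  row [0.002, 0.002, -0.001] [-1.37, -0.09, -0.87]
```

Request:
move_arm:
  series:
    - [0, 0, 0, -0.28, -0.03, -0.18, 0]
    - [0, 0, 0, -0.56, -0.06, -0.36, 0]
    - [0, 0, 0, -0.84, -0.08, -0.54, 0]
    - [0, 0, 0, -1.12, -0.09, -0.72, 0]
    - [0, 0, 0, -1.4, -0.1, -0.9, 0]

```text
time_s: 20.77
eef_pos: [620.2, -52.0, 156.9]
ee_rot: [0.009, 0.959, -0.027, 0.283]
force: [-0.9, -0.5, -0.9]
grip_width: 0.206
```

```bash
python3 nxt.py 28 -75 5
```

```text
t 20.77 tip in filler [ 45.  -74.9  83.4] lean 32.9 F [-0.9 -0.5 -0.9] g 0.206
t 20.77 p [620.2 -52.  156.9] F [-0.9 -0.5 -0.9] g 0.206 j [-0.33  0.35  1.77  0.32  0.48  1.05]
  row [0.002, 0.002, -0.001] [-1.45, 0.03, -0.92]
```

Request:
move_arm:
  series:
    - [0, 0, 0, -0.28, 0, -0.18, 0]
    - [0, 0, 0, -0.56, 0, -0.36, 0]
    - [0, 0, 0, -0.84, 0, -0.54, 0]
    - [0, 0, 0, -1.12, 0, -0.72, 0]
    - [0, 0, 0, -1.4, 0, -0.9, 0]

```text
time_s: 21.18
eef_pos: [603.3, -51.1, 156.8]
ee_rot: [0.009, 0.959, -0.027, 0.283]
force: [0.2, -0.8, -2.2]
grip_width: 0.202
```

```bash
python3 nxt.py 8.5 -75 5
```

```text
t 21.18 tip in filler [ 28.  -74.9  83.4] lean 32.9 F [ 0.2 -0.8 -2.2] g 0.202
t 21.18 p [603.3 -51.1 156.8] F [ 0.2 -0.8 -2.2] g 0.202 j [-0.34  0.32  1.82  0.34  0.47  1.02]
  row [0.002, 0.002, -0.001] [-1.66, 0.03, -1.06]
```

Request:
move_arm:
  series:
    - [0, 0, 0, -0.28, 0, -0.18, 0]
    - [0, 0, 0, -0.56, 0, -0.36, 0]
    - [0, 0, 0, -0.84, 0, -0.54, 0]
    - [0, 0, 0, -1.12, 0, -0.72, 0]
    - [0, 0, 0, -1.4, 0, -0.9, 0]

```text
time_s: 21.6
eef_pos: [586.4, -50.1, 156.8]
ee_rot: [0.009, 0.959, -0.027, 0.283]
force: [0.1, -0.3, -1.1]
grip_width: 0.205
```

```bash
python3 nxt.py 8.0 -75 5;  python3 - <<'E'
from h import *
p,R,s=tool();c=capture('wrist');crop(c,120,60,420,250,2.6,'pics/w17.png')
E
```

```text
t 21.6 tip in filler [ 11.1 -74.9  83.4] lean 32.9 F [ 0.1 -0.3 -1.1] g 0.205
t 21.6 p [586.4 -50.1 156.8] F [ 0.1 -0.3 -1.1] g 0.205 j [-0.35  0.29  1.87  0.36  0.46  0.99]
  row [0.002, 0.002, -0.001] [-0.27, 0.03, -0.17]
```

View pics/w17.png

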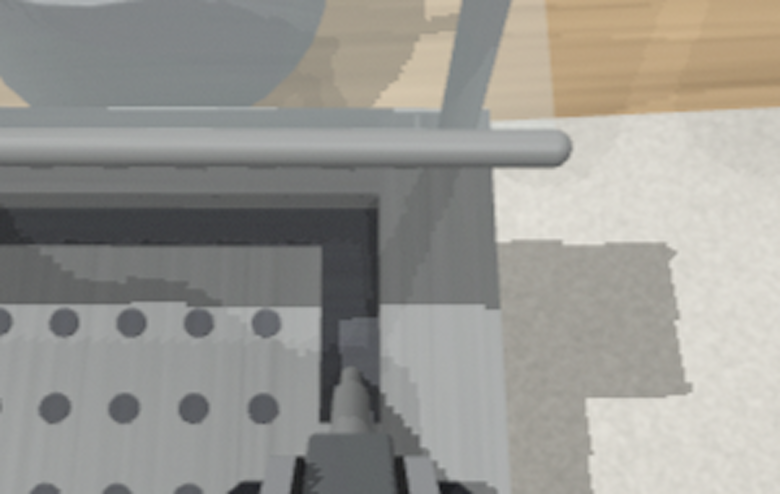

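Tip at (350,375), centred in the right run (320-380). I'll finish the last 3 mm, then lift straight up.

Request:
move_arm:
  series:
    - [0, 0, 0, -0.15, 0, -0.1, 0]
    - [0, 0, 0, -0.27, 0, -0.17, 0]
    - [0, 0, 0, -0.27, 0, -0.17, 0]

```text
time_s: 21.9
eef_pos: [582.5, -49.8, 156.6]
ee_rot: [0.009, 0.959, -0.027, 0.283]
force: [-0.4, 0.0, -0.7]
grip_width: 0.207
```

```bash
python3 nxt.py 8.0 -75 5 170
```

```text
t 21.9 tip in filler [  7.2 -74.7  83.2] lean 32.9 F [-0.4  0.  -0.7] g 0.207
t 21.9 p [582.5 -49.8 156.6] F [-0.4  0.  -0.7] g 0.207 j [-0.36  0.28  1.88  0.37  0.46  0.98]
  row [0.002, 0.003, -0.001] [4.76, 0.05, -7.25]
```

Request:
move_arm:
  series:
    - [0, 0, 0, 0.4, 0, -0.6, 0]
    - [0, 0, 0, 1.1, 0, -1.7, 0]
    - [0, 0, 0, 2.2, 0, -3.4, 0]
    - [0, 0, 0, 3.6, 0, -5.5, 0]
    - [0, 0, 0, 4.8, 0, -7.3, 0]

```text
time_s: 22.32
eef_pos: [583.3, -49.8, 246.0]
ee_rot: [0.009, 0.959, -0.027, 0.283]
force: [0.6, -0.5, -1.3]
grip_width: 0.203
```

```bash
cat >> h.py <<'E'
HP=np.array([563.84,347.08,105.61]);HR=Rq([0.03335701,0.95694202,-0.12972259,0.2575293])
def homerel(dx,dz=0,dy=0):
    return rel(HP+HR.apply([dx,dy,dz]),HR)
E
python3 - <<'E'
from h import *
tipnow(); homerel(80,-60); homerel(60)
E
```

```text
t 22.32 tip in filler [  8.  -74.8 172.6] lean 32.9 F [ 0.6 -0.5 -1.3] g 0.203
t 22.32 p [583.3 -49.8 246. ] F [ 0.6 -0.5 -1.3] g 0.203 j [-0.36  0.16  1.76  0.26  0.68  1.12]
  row [-0.107, -0.048, 0.183] [-2.92, -38.68, 3.8]
t 22.32 p [583.3 -49.8 246. ] F [ 0.6 -0.5 -1.3] g 0.203 j [-0.36  0.16  1.76  0.26  0.68  1.12]
  row [-0.107, -0.048, 0.183] [-5.24, -38.44, 9.68]
```

Request:
move_arm:
  series:
    - [0, 0, 0, 0, -4, -0.5, 0]
    - [0, 0, 0, -0.2, -8, -1, 0]
    - [0, 0, 0, -0.4, -12, -1, 0]
    - [0, 0, 0, -0.6, -16, -1, 0]
    - [0, 0, 0, -0.8, -20, -1, 0]

```text
time_s: 22.73
eef_pos: [582.5, 152.3, 250.8]
ee_rot: [0.009, 0.958, -0.028, 0.284]
force: [0.5, -1.0, -0.7]
grip_width: 0.207
```

```bash
python3 - <<'E'
from h import *
tipnow(); homerel(80,-60)
E
```

```text
t 22.73 tip in filler [ -3.8 127.  177.5] lean 33.0 F [ 0.5 -1.  -0.7] g 0.207
t 22.73 p [582.5 152.3 250.8] F [ 0.5 -1.  -0.7] g 0.207 j [ 0.1   0.22  1.68 -0.14  0.68  1.81]
  row [-0.106, -0.05, 0.182] [-2.18, -18.5, 4.88]
```

Request:
move_arm:
  series:
    - [-0.02, -0.01, 0.04, -0.4, -4, 0, 0]
    - [-0.05, -0.02, 0.08, -0.9, -8, 0.5, 0]
    - [-0.07, -0.03, 0.12, -1.3, -12, 2, 0]
    - [-0.1, -0.05, 0.18, -1.8, -16, 3.5, 0]
    - [-0.106, -0.05, 0.182, -2.2, -18.5, 4.9, 0]

```text
time_s: 23.15
eef_pos: [601.6, 339.8, 198.3]
ee_rot: [0.033, 0.956, -0.131, 0.259]
force: [1.0, 0.1, -0.4]
grip_width: 0.199
```

Request:
move_arm:
  series:
    - [0, 0, 0, 0, 0, 0, 0]
    - [0, 0, 0, 0, 0, 0, 0]

```text
time_s: 23.32
eef_pos: [601.2, 341.4, 197.0]
ee_rot: [0.033, 0.957, -0.13, 0.258]
force: [0.4, -0.1, -1.3]
grip_width: 0.202
```

```bash
python3 - <<'E'
from h import *
homerel(60,0)
E
```

```text
t 23.32 p [601.2 341.4 197. ] F [ 0.4 -0.1 -1.3] g 0.202 j [ 0.47  0.55  1.33 -0.44  0.9   2.53]
  row [-0.001, -0.001, -0.001] [-1.84, 0.48, 6.02]
```

Request:
move_arm:
  series:
    - [0, 0, 0, -0.9, 0.3, 2, 0]
    - [0, 0, 0, -1.85, 0.45, 4, 0]
    - [0, 0, 0, -1.85, 0.45, 5.5, 0]
    - [0, 0, 0, -1.85, 0.45, 6, 0]
    - [0, 0, 0, -1.85, 0.45, 6, 0]

```text
time_s: 23.73
eef_pos: [614.6, 332.3, 135.9]
ee_rot: [0.033, 0.957, -0.131, 0.258]
force: [0.0, 0.5, -1.0]
grip_width: 0.202
```

```bash
python3 - <<'E'
from h import *
homerel(25,0);homerel(60,0)
p,R,s=tool();c=capture('wrist');cv2.imwrite('pics/w18.png',cv2.resize(c['frame'],(800,600),interpolation=cv2.INTER_CUBIC)[:,:,::-1])
crop(c,190,130,320,260,4.5,'pics/w18a.png')
E
```

```text
t 23.73 p [614.6 332.3 135.9] F [ 0.   0.5 -1. ] g 0.202 j [ 0.45  0.62  1.38 -0.48  0.79  2.58]
  row [0.0, -0.001, -0.002] [-3.59, -0.06, -0.03]
t 23.73 p [614.6 332.3 135.9] F [ 0.   0.5 -1. ] g 0.202 j [ 0.45  0.62  1.38 -0.48  0.79  2.58]
  row [0.0, -0.001, -0.002] [-0.09, -0.07, -0.03]
```

View pics/w18a.png

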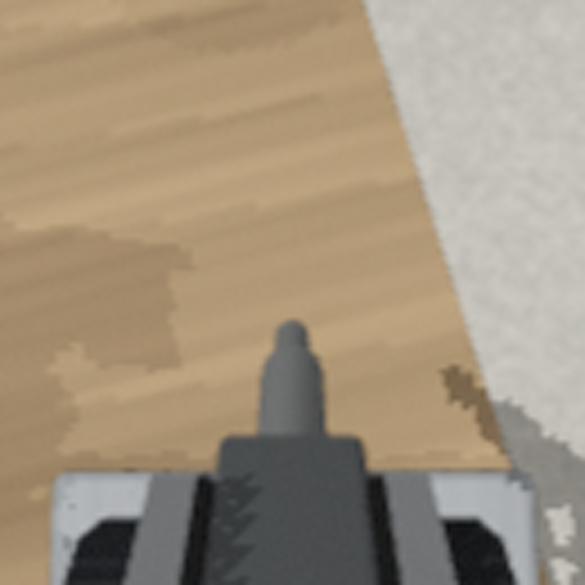

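No slip: the view is identical to the one just after pickup. Laying it in square to itself, 1 mm up-axis first.

```bash
python3 - <<'E'
from h import *
homerel(12,-1)
E
```

```text
t 23.78 p [614.6 332.9 137. ] F [ 0.6  0.3 -0.4] g 0.204 j [ 0.45  0.62  1.38 -0.48  0.79  2.58]
  row [-0.001, -0.002, -0.003] [-4.94, -0.0, -0.04]
```

Request:
move_arm:
  series:
    - [0, 0, 0, -1.5, 0, -0.05, 0]
    - [0, 0, 0, -3, 0, -0.05, 0]
    - [0, 0, 0, -4.2, 0, -0.05, 0]
    - [0, 0, 0, -4.9, 0, -0.05, 0]
    - [0, 0, 0, -4.9, 0, -0.05, 0]

```text
time_s: 24.2
eef_pos: [573.0, 344.8, 113.5]
ee_rot: [0.032, 0.956, -0.13, 0.259]
force: [-0.1, 0.6, -1.3]
grip_width: 0.201
```

```bash
python3 - <<'E'
from h import *
homerel(2,-1)
c=capture('wrist');cv2.imwrite('pics/w19.png',cv2.resize(c['frame'],(800,600),interpolation=cv2.INTER_CUBIC)[:,:,::-1])
E
```

```text
t 24.2 p [573.  344.8 113.5] F [-0.1  0.6 -1.3] g 0.201 j [ 0.5   0.6   1.48 -0.55  0.73  2.69]
  row [-0.002, -0.003, -0.002] [-1.01, 0.03, 0.11]
```

View pics/w19.png

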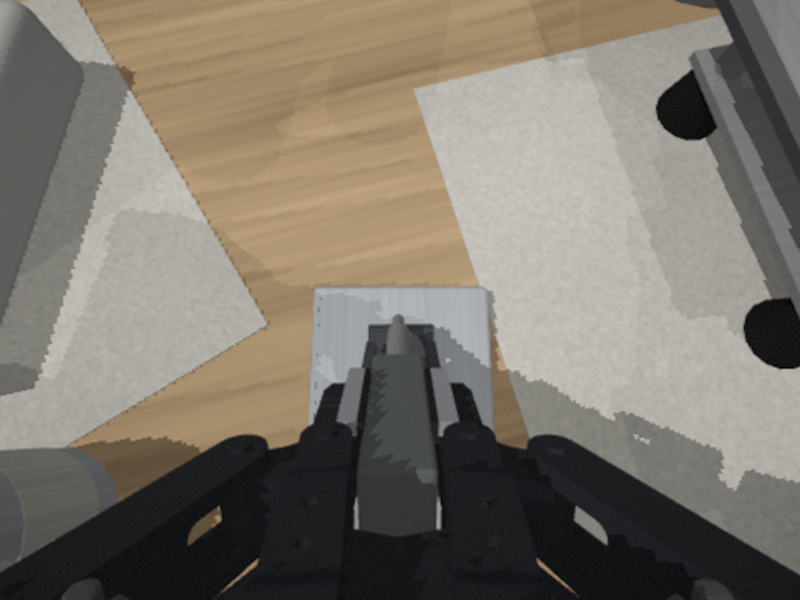

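Entering between the cheeks, aligned with them. Going on slowly.

Request:
move_arm:
  series:
    - [0, 0, 0, -0.4, 0, 0.1, 0]
    - [0, 0, 0, -0.8, 0, 0.1, 0]
    - [0, 0, 0, -1, 0, 0.1, 0]
    - [0, 0, 0, -1, 0, 0.1, 0]

```text
time_s: 24.58
eef_pos: [565.8, 346.9, 107.8]
ee_rot: [0.032, 0.956, -0.131, 0.259]
force: [-0.9, 0.7, -0.6]
grip_width: 0.204
```

```bash
python3 - <<'E'
from h import *
homerel(0,0)
E
```

```text
t 24.58 p [565.8 346.9 107.8] F [-0.9  0.7 -0.6] g 0.204 j [ 0.51  0.6   1.5  -0.56  0.72  2.72]
  row [-0.002, -0.003, -0.002] [-0.27, 0.03, 0.09]
```

Request:
move_arm:
  series:
    - [0, -0.002, 0, -0.12, 0, 0.05, 0]
    - [0, -0.002, 0, -0.24, 0.02, 0.09, 0]
    - [0, -0.002, 0, -0.27, 0.02, 0.09, 0]
    - [0, -0.002, 0, -0.27, 0.02, 0.09, 0]

```text
time_s: 24.92
eef_pos: [564.0, 347.2, 105.8]
ee_rot: [0.032, 0.957, -0.131, 0.258]
force: [-0.5, 0.2, 0.2]
grip_width: 0.2
```

```bash
python3 - <<'E'
from h import *
homerel(0,0);print(tool()[2]["wrist_torque"])
c=capture('wrist');cv2.imwrite('pics/w20.png',cv2.resize(c['frame'],(800,600),interpolation=cv2.INTER_CUBIC)[:,:,::-1])
E
```

```text
t 24.92 p [564.  347.2 105.8] F [-0.5  0.2  0.2] g 0.2 j [ 0.51  0.6   1.51 -0.56  0.72  2.72]
  row [-0.002, -0.001, -0.002] [-0.02, 0.02, 0.01]
[0.06885115 0.25270112 0.03687082]
```

View pics/w20.png

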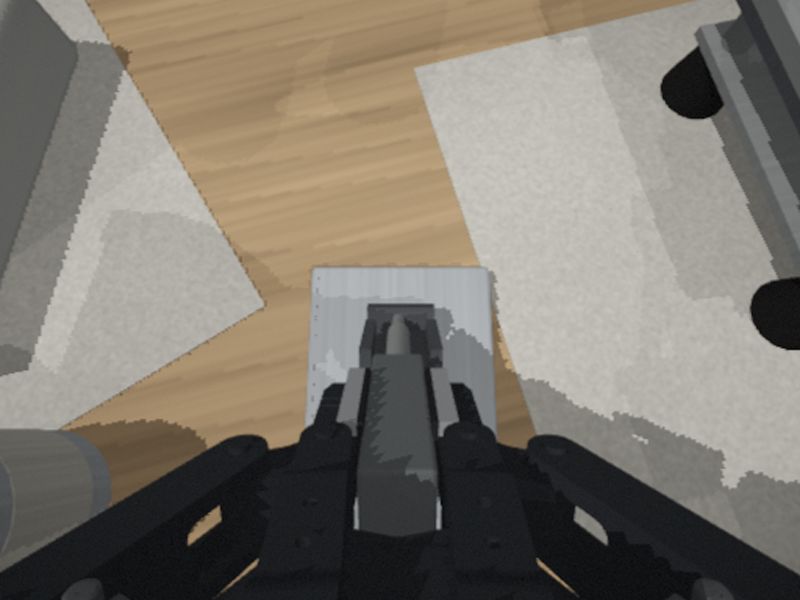

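Same view as at pickup, so it's home within about 0.3 mm. A light nudge home, then open and back straight out along the handle.

Request:
move_arm:
  series:
    - [0, 0, 0, -0.04, 0.01, 0.03, 0]
    - [0, 0, 0, -0.04, 0.01, 0.03, 0.3]
    - [0, 0, 0, -0.04, 0.01, 0.03, 0.6]
    - [0, 0, 0, -0.04, 0.01, 0.03, 0.6]
    - [0, 0, 0, -0.04, 0.01, 0.03, 0.6]

```text
time_s: 25.38
eef_pos: [563.8, 347.2, 105.3]
ee_rot: [0.032, 0.957, -0.131, 0.258]
force: [1.3, -0.4, -0.3]
grip_width: 0.6
```

Request:
move_arm:
  series:
    - [0, 0, 0, 0, 0, 0, 0.6]
    - [0, 0, 0, 0, 0, -1, 0.6]
    - [0, 0, 0, 0, 0, -3, 0.6]
    - [0, 0, 0, 0, 0, -6, 0.6]
    - [0, 0, 0, 0, 0, -9, 0.6]

```text
time_s: 25.8
eef_pos: [519.1, 358.7, 184.0]
ee_rot: [0.033, 0.957, -0.131, 0.258]
force: [-0.2, 0.2, 1.2]
grip_width: 0.601
```

Request:
move_arm:
  series:
    - [0, 0, 0, 0, 0, -3, 0.6]
    - [0, 0, 0, 0, 0, -4, 0.6]
    - [0, 0, 0, 0, 0, -4, 0.6]
    - [0, 0, 0, 0, 0, -4, 0.6]

```text
time_s: 26.13
eef_pos: [499.6, 363.8, 218.2]
ee_rot: [0.033, 0.957, -0.131, 0.258]
force: [-0.8, 0.3, -0.8]
grip_width: 0.599
```

```bash
python3 - <<'E'
from h import *
tipnow()
c=capture('wrist');cv2.imwrite('pics/w21.png',cv2.resize(c['frame'],(800,600),interpolation=cv2.INTER_CUBIC)[:,:,::-1])
crop(c,140,90,350,250,3.8,'pics/w21a.png')
E
```

```text
t 26.13 tip in filler [-102.8  325.4  142.7] lean 30.1 F [-0.8  0.3 -0.8] g 0.599
```

View pics/w21.png

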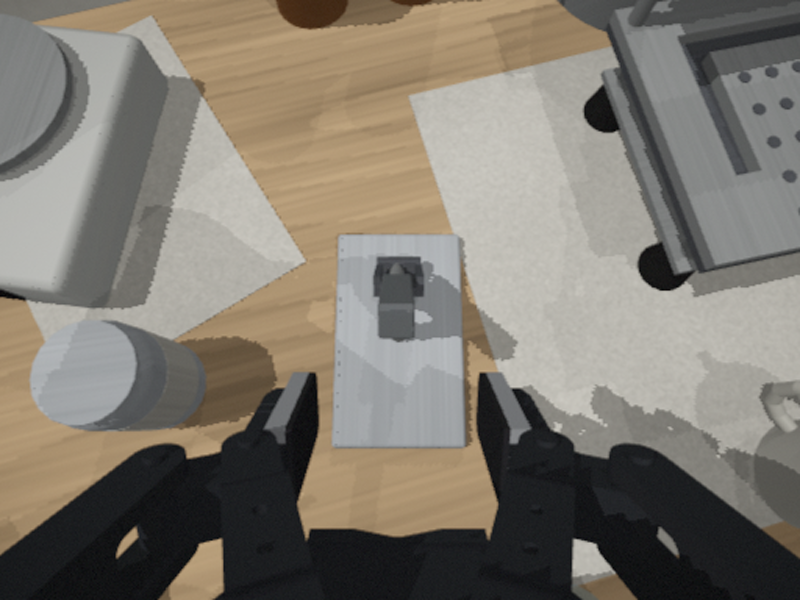

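View pics/w21a.png

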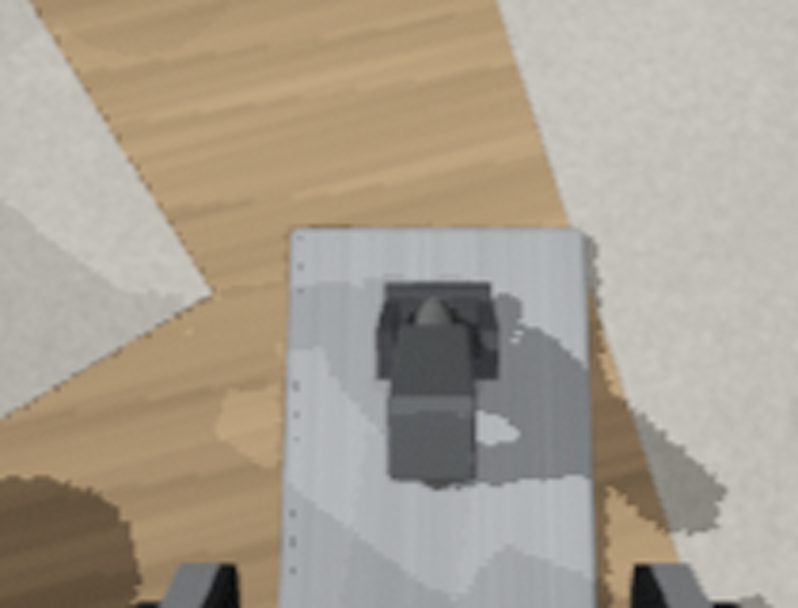

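```bash
cat > fit10.py <<'E'
import fit1
from fit1 import *
from h import *
fit1.c=capture('wrist');k=1/1.5625
Z=lambda U,V:m(U,V,3.8,140,90)
print("w21 rack");x=fit([[85,50,12],[85,-50,12],[-85,50,12],[-85,-50,12]],[Z(291,229),Z(584,229),[333*k,448*k],[466*k,447*k]],[558,346,-.27])
l=np.radians(30);u=np.array([-np.sin(l),0,np.cos(l)]);xx=np.array([np.cos(l),0,np.sin(l)]);yy=np.array([0,1,0])
h=np.array([2.5,0,121])
pts=[h+35*u+9*a*xx+9*b*yy for a,b in((1,1),(1,-1),(-1,1),(-1,-1))]
print("handle-end only -> implied rack pose");fit(pts,[Z(391,397),Z(473,397),Z(388,481),Z(476,481)],x)
t=capture("top");s=capture("scene")
crop(t,60,70,470,260,1.95,'pics/t22.png');crop(s,80,110,400,360,2.4,'pics/s22.png')
E
python3 fit10.py|sed -n '/w21/,$p'
```

```text
w21 rack
[555.5 348.9] yaw deg -15.13
 res [[-0.5, -1.0], [0.5, -1.5], [-1.1, 0.7], [1.1, 0.8]]
handle-end only -> implied rack pose
[551.7 351.4] yaw deg -15.53
 res [[-1.3, -0.3], [1.3, -0.3], [-0.2, 0.3], [0.2, 0.3]]
```

View pics/t22.png

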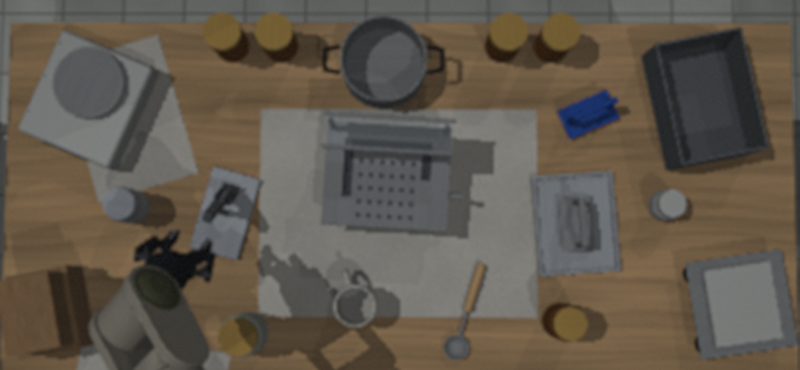

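View pics/s22.png

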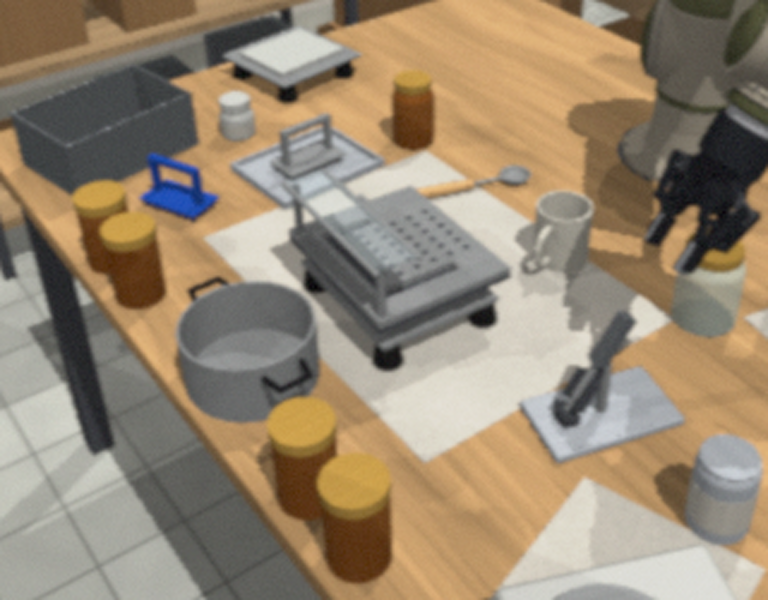

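Pick home (implied position within 1 mm of the start), tamper upright mid-tray, bystanders unmoved, gripper clear. Handing in.

```bash
python3 -c "
from rig import job
print(job.finish_job())"
```

```text
the job is handed in; nothing more can be done
None
```

The job is done as asked, in the order asked, and handed in at about 26 s of the 72 s allowed.

- **Tamper:** it stands upright in the tray. In the wrist camera it sits about 1 mm from the tray's centre and is turned to match the tray within half a degree.
- **Seam:** I touched the gutter floor once at the start, at about 2–3 N. The tip then ran from the left front end, round under the guard, to the right front end. It moved at about 4 cm/s, roughly 1 mm above the floor, and was not lifted out. It sat about 2.5 mm behind the centre line on the rear run, on purpose, to keep the leaning shaft off the wall. There was a short slowdown at each corner, and force readings along the way stayed near noise.
- **Pick:** it lies back in its rack. Its view in the hand just before release matched the view at pickup, so it had not slipped. Afterwards the handle's position fitted to within about 1 mm of where it was at first.
- **Other items:** in the last top and scene pictures the jars, mug, spoon, tub, can and the blue look-alike stand as before, and the gripper touches nothing.

**Checks that disagreed:**
- The rack position from the camera and the one implied by where the pick lay differed by up to about 5 mm. I returned the pick using the pose recorded at pickup instead.
- The first tray estimate, from only two corners, was off by about 9 mm. I replaced it with closer views.
- The gutter floor came about 1 mm lower than I expected, so I set the running height from that touch.

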